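# Clear the treatment desk: sort instruments, syringes and bottles, and cover the tray

## Task

Clear up the treatment desk: lay the forceps and scissors flat in the steel tray, lay every syringe down in the cardboard carton, and stand every medicine bottle upright in the wooden box. The tray's cover has been left lying on the carton: once both instruments are in the tray, lift the cover by its handle and put it on the tray so that it sits flat on the rim. Leave the mug, jar, tape roll, tin and large bottle where they stand.

Things in the scene. Friction and masses are not known exactly. Their poses are not given: they have to be found in the camera images.
- tray: The instrument tray, fixed: a shallow open steel tray 140 (its x) x 200 (its y, long side) x 35 mm high, walls and floor 4 mm thick. Origin at the centre of its underside.
- carton: The syringe carton, fixed: an open cardboard box 140 (x) x 200 (y, long side) x 50 mm high, walls and floor 4 mm thick. Origin at the centre of its underside. At the start the tray's cover lies on it and closes its mouth.
- rack: The bottle box, fixed: a low open box of pale wood 100 (x) x 160 (y, long side) x 32 mm high, walls and floor 6 mm thick. Origin at the centre of its underside.
- cover: The tray's metal cover: plate 152 (x) x 212 (y) x 4 mm; under it a lip (116 x 176 mm, 6 mm deep) that drops inside the tray's walls with 8 mm to spare each way; on top a round bar handle, 10 mm thick, 84 mm long, along y over the middle, its axis 36 mm above the origin, a 27 mm gap below it. Origin at the centre of the plate's underside (rests on the rim). About 300 g.
- forceps: Steel dressing forceps (tweezers) lying flat: two slender legs joined at the rear, 131 mm long, about 17 mm across the middle, 9 mm thick, rigid; x runs along them towards the tips. Origin at mid length, on the underside. 60 g.
- scissors: Steel surgical scissors lying flat, closed and rigid: two finger rings at the rear (from x = -69 to -27 mm, 68 mm across both), blades reaching x = +67 mm and about 10 mm across, a pivot block 26 x 14 mm at the origin, 9 mm thick. Origin under the pivot, on the underside; x runs towards the blade tips. 70 g; the centre of mass lies some 20 mm behind the pivot.
- syringe0: A capped syringe lying on its side: clear round barrel 18 mm across (x = -24 to +42 mm), white 30 x 18 mm finger flange at the barrel's rear, thin plunger with an 18 mm thumb plate, needle cap; 120 mm long in all. Origin below the middle of its length at its underside (axis 9 mm up); x runs along it to the needle cap. 25 g. May be absent.
- syringe1: A capped syringe lying on its side: clear round barrel 18 mm across (x = -24 to +42 mm), white 30 x 18 mm finger flange at the barrel's rear, thin plunger with an 18 mm thumb plate, needle cap; 120 mm long in all. Origin below the middle of its length at its underside (axis 9 mm up); x runs along it to the needle cap. 25 g. May be absent.
- syringe2: A capped syringe lying on its side: clear round barrel 18 mm across (x = -24 to +42 mm), white 30 x 18 mm finger flange at the barrel's rear, thin plunger with an 18 mm thumb plate, needle cap; 120 mm long in all. Origin below the middle of its length at its underside (axis 9 mm up); x runs along it to the needle cap. 25 g. May be absent.
- bottle0: A brown glass medicine bottle standing upright: round body 42 mm in diameter and 66 mm tall with a paper label, short neck, crimped metal cap 30 mm in diameter; 85 mm tall in all, about 120 g. Origin at the centre of its underside, z up through the cap. May be absent.
- bottle1: A brown glass medicine bottle standing upright: round body 42 mm in diameter and 66 mm tall with a paper label, short neck, crimped metal cap 30 mm in diameter; 85 mm tall in all, about 120 g. Origin at the centre of its underside, z up through the cap. May be absent.
- bottle2: A brown glass medicine bottle standing upright: round body 42 mm in diameter and 66 mm tall with a paper label, short neck, crimped metal cap 30 mm in diameter; 85 mm tall in all, about 120 g. Origin at the centre of its underside, z up through the cap. May be absent.
- mug: Not part of the job: a white mug, 76 mm across, 85 mm tall, handle to its y. Origin at the centre of its underside. Leave it where it stands.
- cotton_jar: Not part of the job: a glass jar with a steel lid, 70 mm across, 100 mm tall. Origin at the centre of its underside. Leave it where it stands.
- tape_roll: Not part of the job: a roll of tape lying flat, 60 mm across, 24 mm high. Origin at the centre of its underside. Leave it where it stands.
- pill_tin: Not part of the job: a round metal tin, 52 mm across, 22 mm high. Origin at the centre of its underside. Leave it where it stands.
- saline: Not part of the job: a large glass bottle, 72 mm across, 170 mm tall. Origin at the centre of its underside. Leave it where it stands.
Mind the look-alikes: they are no part of the job. What is shaped like the syringe2 but turquoise is not meant. Leave any green look-alike of the syringe0 alone.

How it is judged:
On the way, in this order (a step that is already met when the one before it is completed fails the run):
1. forceps and scissors lie flat in the steel tray (x of forceps in the frame of tray between -0.064 and 0.064 m and y of forceps in the frame of tray between -0.06 and 0.06 m and z of forceps in the frame of tray between -0.003 and 0.022 m and angle between forceps's own x axis and vertical between 1.32 and 1.82 rad and x of scissors in the frame of tray between -0.064 and 0.064 m and y of scissors in the frame of tray between -0.06 and 0.06 m and z of scissors in the frame of tray between -0.003 and 0.022 m and angle between scissors's own x axis and vertical between 1.32 and 1.82 rad), for 0.2 s.
2. the cover sits flat on the tray's rim, over the instruments (all of step 1 and z of cover in the frame of tray between 0.031 and 0.039 m and horizontal distance between cover and tray below 0.014 m and angle between the y axis of cover and the y axis of tray, either way round below 0.13 rad and angle between cover's own z axis and vertical below 0.05 rad), for 0.2 s.
At the end, for the whole second after the job is handed in: Both instruments lie in the tray, its cover flat on the rim (height 4 mm, centre 14 mm, yaw 0.13 rad, level 0.05 rad); all syringes present lie in the carton below its rim (0.25 rad of level); all bottles present stand on the wooden box's floor (tilt under 0.15 rad); all at rest (all of step 2 and x of syringe0 in the frame of carton between -0.064 and 0.064 m and y of syringe0 in the frame of carton between -0.06 and 0.06 m and z of syringe0 in the frame of carton between -0.003 and 0.035 m and angle between syringe0's own x axis and vertical between 1.32 and 1.82 rad and x of syringe1 in the frame of carton between -0.064 and 0.064 m and y of syringe1 in the frame of carton between -0.06 and 0.06 m and z of syringe1 in the frame of carton between -0.003 and 0.035 m and angle between syringe1's own x axis and vertical between 1.32 and 1.82 rad and x of syringe2 in the frame of carton between -0.064 and 0.064 m and y of syringe2 in the frame of carton between -0.06 and 0.06 m and z of syringe2 in the frame of carton between -0.003 and 0.035 m and angle between syringe2's own x axis and vertical between 1.32 and 1.82 rad and x of bottle0 in the frame of rack between -0.042 and 0.042 m and y of bottle0 in the frame of rack between -0.072 and 0.072 m and z of bottle0 in the frame of rack between -0.003 and 0.013 m and angle between each of bottle0, bottle1, bottle2's own z axis and vertical below 0.15 rad and x of bottle1 in the frame of rack between -0.042 and 0.042 m and y of bottle1 in the frame of rack between -0.072 and 0.072 m and z of bottle1 in the frame of rack between -0.003 and 0.013 m and x of bottle2 in the frame of rack between -0.042 and 0.042 m and y of bottle2 in the frame of rack between -0.072 and 0.072 m and z of bottle2 in the frame of rack between -0.003 and 0.013 m and linear speed of each of forceps, scissors, syringe0, syringe1, syringe2, bottle0, bottle1, bottle2, cover below 0.02 m/s); the robot touches nothing.
It fails at once if the mug is moved more than 6 cm or tipped over (distance of mug from where it was at the start of the episode above 0.06 m or angle between mug's own z axis and vertical above 0.5 rad).
It fails at once if the cotton jar is moved more than 6 cm or tipped over (distance of cotton_jar from where it was at the start of the episode above 0.06 m or angle between cotton_jar's own z axis and vertical above 0.5 rad).
It fails at once if the tape roll is moved more than 6 cm or tipped over (distance of tape_roll from where it was at the start of the episode above 0.06 m or angle between tape_roll's own z axis and vertical above 0.5 rad).
It fails at once if the pill tin is moved more than 6 cm or tipped over (distance of pill_tin from where it was at the start of the episode above 0.06 m or angle between pill_tin's own z axis and vertical above 0.5 rad).
It fails at once if the saline is moved more than 6 cm or tipped over (distance of saline from where it was at the start of the episode above 0.06 m or angle between saline's own z axis and vertical above 0.5 rad).
Of syringe0, syringe1, syringe2, bottle0, bottle1, bottle2 only 4 to 6 are there at a start; the rules pass over those that are not, and their reading is None.
At some moment in a run one of forceps, scissors, syringe0, syringe1, syringe2 may be knocked a few centimetres aside while the robot is not near it.
It also fails if it takes over 210 s, if anything falls off the work surface, if the arm or the gripper's body presses on something with over 40 N, if the wrist force passes 120 N, or if a joint passes its speed limit or range.

## Robot

A 7-joint arm with a two-finger parallel gripper is mounted at the origin on the work surface. World frame = base frame: x ahead of the robot, y to its left, z up, the work surface at z = 0. Lengths are in m, angles in rad, forces in N, time in s.
With the tool pointing down it reaches from about 0.4 to 0.875 m from the base axis. Payload 6.5 kg.
Tool frame: the origin (TCP) lies midway between the tips of the shut fingers; the grasp point (between the pads) lies 19 mm behind it (arm.pinch_z is the x of the grasp point in the tool frame, in m); x points along the fingers, y is the direction in which the jaws open and shut, and the axes are right-handed (so a half turn about x gives the same grasp; the last joint's range is limited). The gripper opens to 85 mm and grips with 20 to 120 N. Pads are 22 mm wide; open, the fingers measure 114 mm over their backs; the gripper's body (76 mm by 85 mm) begins 54 mm behind the grasp point. The pads swing forward as they close: fully open they stand 13 mm farther back than shut.
Start: joints at [-1.244, 0.536, -0.004, 1.538, 0.003, 1.067, -0.071], TCP at [0.249, 0.6, 0.231] pointing down, gripper open.
Joint ranges: [-2.7, 2.7], [-0.37, 2.16], [-1.27, 1.26], [0.24, 2.4], [-1.31, 4.45], [0.19, 1.91], [-2.76, 2.76]. Speed limits (rad/s): [2.39, 2.39, 3.14, 3.14, 3.14, 3.14, 3.14].

## Interface

Orientations are given as a rotation vector (axis times angle).
In Python, from bench import arm, read_camera, models gives the robot as it stands.
- The arm moves only by the tool arm_command, never from a script. Its argument "targets" is a list of rows, each a list of 3 entries, a list of its own where there are three numbers: the shift along the tool's x, y, z in cm, then the turn about the tool's x in rad, then the opening, from 0 (shut) to 1 (fully open). In form: [[[tx, ty, tz], twist, gripper], ...]. A call has 1 to 20 rows; each row shifts and turns the commanded pose from where the row before left it, along the tool's axes as they then stand; what a row does not reach is not made up. A row lasts 1/12 s, in which the tool goes at most 41.7 mm and 7.16 degrees, less where a joint would pass 70% of its speed; a pose out of reach is approached as far as the arm can. A call with a gripper value outside its range is refused whole. The fingers move at their own pace and stop on an object; "newtons" is the grip in N (left out, the last holds). Time passes only in rows, so rows that do not move let the fingers close. It gives the time, the measured TCP pose, the force and the opening at its end, in the units of the state.
- arm.sense(): the state, without advancing time (a new reading comes with each control period).
- read_camera(name): name is "scene" or "top" or "wrist"; returns a dict with "color" (480x640x3 uint8, red, green, blue), "vfov" (degrees; the focal length in pixels is half the picture's height over the tangent of half this angle, whatever the lens; pixels are square), "cx", "cy" (the principal point, pixels), "k1" (the pictures are not rectified: a ray, as slopes to the right and down, at radius r is drawn at 1 + k1 r^2 times it, then the intrinsics apply), "extrinsics" (4x4, takes a point from world to camera coordinates); the wrist camera has in their place "mount" (4x4, takes a point from camera to tool coordinates, whose origin is the TCP and whose axes are the tool frame's). Camera axes: x right, y down, z forward; pixel columns grow to the right and rows downward; lengths in m; the calibration is good to about 2 mm. A picture is of the moment at which its call begins: read the wrist's pose just before it. There is no depth.
- arm.sign_off(): hands the job in, once; it reports no verdict.
Trained networks look in a picture, given as the dict that the camera call returned (one of the last four; its "shot" number tells which), for a name from the list of things; names that differ only in an ending like _2 or _b are one class to them, and where a whole thing is asked for, a point or a joint stands for the part that bears it (a point fixed in the world has none). Each returns a list of dicts, best first, with "confidence" (0 to 1); they miss things now and then, are a little off and sometimes report something else, mostly with a low value. They report only what shows in the picture. A call takes as long as a camera call. They do not tell look-alikes from the thing itself.
- models.cut_out(picture, name): "region" (480x640 bool, what is visible of it) and "bbox" ([left, top, width, height] as shares, 0 to 1, of the picture: columns of its width, rows of its height, round what is visible of it).
- models.tip_of(picture, name): "point" ([column, row] as shares, 0 to 1, of the picture: columns of its width, rows of its height: a listed point, or the origin of a listed thing).
The state is a dict: "t": time; "qpos": joint angles; "dq": joint speeds; "tau": joint torques, N m; "ee_pos": TCP position; "ee_rot": TCP orientation; "wrist_force": force on the tool from outside, world axes, zero at the start; "wrist_torque": the same for the moment, N m; "grip_width": finger opening in m.
Only numpy, scipy, OpenCV 4.12 (cv2) and the standard library are available. Lean on these libraries where they do the work, as an engineer would, in place of code of your own. Each camera call takes 0.05 s, during which the arm holds its last target.

## Working session

There is one attempt and no reset: what is moved stays moved. The work goes in short steps, Python scripts to look and compute and a tool call to move; the robot and the scene stay as the last step left them, time stands still between calls to the robot, and variables do not carry over. Pictures are saved under pics/ and viewed, and the job is handed in when it is done.

Besides the shell and the picture viewer there is one more tool, called after "Call:" as name(argument=value, ...) on one line, values as JSON. arm_command: Moves the arm, as the interface text tells. Its arguments: {"type":"object","properties":{"targets":{"type":"array"},"newtons":{"type":"number"}},"required":["targets"]}

```bash
ls; mkdir -p pics; cat > h.py <<'E'
import numpy as np,cv2
from bench import arm, read_camera, models
from scipy.spatial.transform import Rotation as R
def save(p,n): cv2.imwrite('pics/'+n,cv2.cvtColor(p['color'],cv2.COLOR_RGB2BGR))
E
python3 - <<'E'
from h import *
s=arm.sense();print({k:np.round(v,3) for k,v in s.items()},arm.pinch_z)
for n in ('scene','top','wrist'):
    p=read_camera(n);save(p,n+'0.png');print({k:v for k,v in p.items() if k!='color'})
E
```

```text
pics
{'t': np.float64(0.0), 'qpos': array([-1.244,  0.537, -0.004,  1.539,  0.003,  1.067, -0.071]), 'dq': array([ 0.001, -0.001,  0.001, -0.001, -0.001, -0.002, -0.001]), 'tau': array([ 0.000e+00, -5.834e+01,  1.049e+00, -2.591e+01,  1.200e-02,
        9.000e-03, -0.000e+00]), 'ee_pos': array([0.249, 0.6  , 0.23 ]), 'ee_rot': array([ 0.307,  1.549, -0.309]), 'wrist_force': array([ 0.589,  0.064, -0.727]), 'wrist_torque': array([ 0.006, -0.03 ,  0.017]), 'grip_width': np.float64(0.085)} -0.0187
{'vfov': 42.7057875480458, 'cx': 324.0653138301144, 'cy': 242.45305115679116, 'k1': 0.035387798568444435, 'extrinsics': array([[-0.66116254,  0.75015718,  0.01132701,  0.33836805],
       [ 0.58731863,  0.52691852, -0.61434006, -0.29443352],
       [-0.46682002, -0.39952607, -0.78896007,  1.75548895],
       [ 0.        ,  0.        ,  0.        ,  1.        ]]), 'shot': 1}
{'vfov': 54.57797101965946, 'cx': 318.04134411196486, 'cy': 245.3602257886689, 'k1': -0.029228772721225444, 'extrinsics': array([[-0.00757059, -0.99994451, -0.00732537,  0.04375691],
       [-0.98171179,  0.00882568, -0.19016855,  0.52080827],
       [ 0.19022265,  0.00575172, -0.98172413,  1.15960152],
       [ 0.        ,  0.        ,  0.        ,  1.        ]]), 'shot': 2}
{'vfov': 60.783645328529346, 'cx': 315.8973567099872, 'cy': 237.06547718485143, 'k1': 0.015840323754568886, 'mount': array([[-3.19599085e-04, -3.03314901e-01,  9.52890323e-01,
        -1.43737448e-01],
       [ 9.99999932e-01, -2.70341413e-04,  2.49347148e-04,
         1.30591310e-04],
       [ 1.81975011e-04,  9.52890339e-01,  3.03314967e-01,
        -7.80179408e-02],
       [ 0.00000000e+00,  0.00000000e+00,  0.00000000e+00,
         1.00000000e+00]]), 'shot': 3}
```

View pics/top0.png

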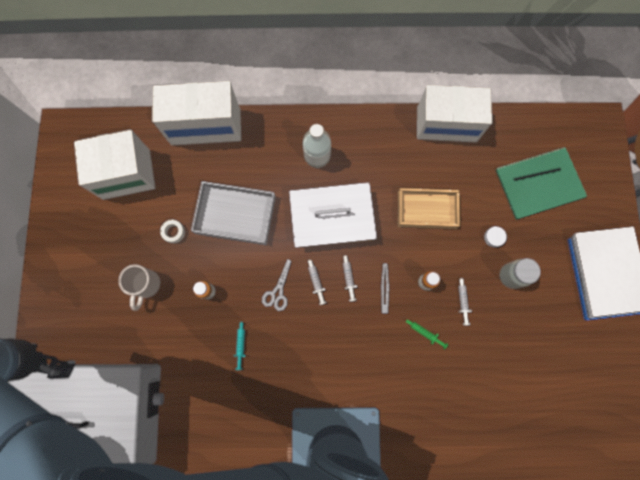

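View pics/scene0.png

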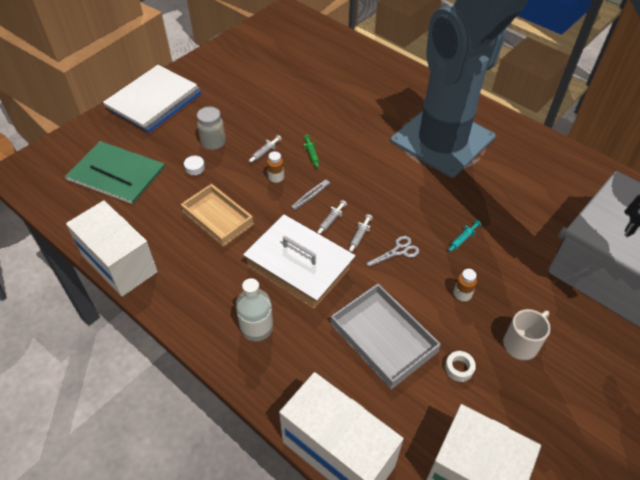

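View pics/wrist0.png

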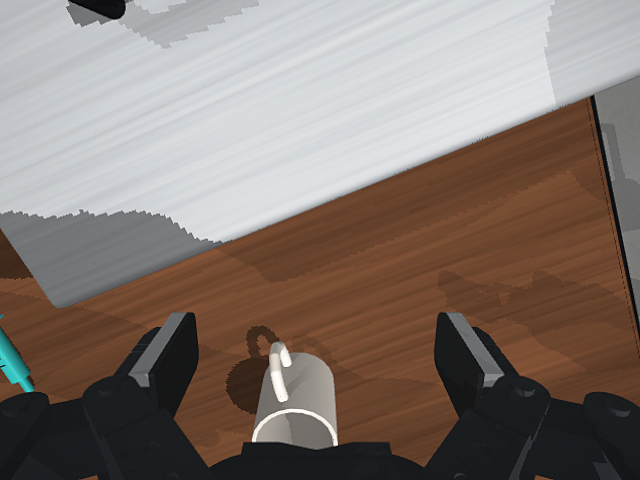

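The top view shows three clear syringes at (317,282), (349,278) and (464,301), with look-alikes in turquoise (240,345) and green (426,333). There are two bottles at (204,290) and (431,281), scissors at (277,286) and forceps at (385,288). The tray is at (234,212), the carton with its cover at (332,214) and the rack at (429,208).

```bash
cat >> h.py <<'E'
def cam(p):
    f=240/np.tan(np.radians(p['vfov'])/2)
    K=np.array([[f,0,p['cx']],[0,f,p['cy']],[0,0,1.]])
    if 'extrinsics' in p: E=p['extrinsics']
    else:
        s=p['state'];T=np.eye(4);T[:3,:3]=R.from_rotvec(s['ee_rot']).as_matrix();T[:3,3]=s['ee_pos']
        E=np.linalg.inv(T@p['mount'])
    return K,np.array([p['k1'],0,0,0,0.]),E
def unproj(p,uv,z):
    K,d,E=cam(p);n=cv2.undistortPointsIter(np.array(uv,float).reshape(-1,1,2),K,d,None,None,(3,50,1e-10)).reshape(-1,2)
    D=np.c_[n,np.ones(len(n))]@E[:3,:3]; C=-E[:3,:3].T@E[:3,3]
    return C+D*((z-C[2])/D[:,2])[:,None]
def proj(p,X):
    K,d,E=cam(p);r,_=cv2.Rodrigues(E[:3,:3])
    return cv2.projectPoints(np.array(X,float).reshape(-1,3),r,E[:3,3],K,d)[0].reshape(-1,2)
def shot(n):
    s=arm.sense();p=read_camera(n);p['state']=s;return p
def tips(p,name):
    return [(np.round(np.array(o['point'])*[640,480],1),round(o['confidence'],2)) for o in models.tip_of(p,name)]
def axis(p,reg,z):
    v,u=np.nonzero(reg);W=unproj(p,np.c_[u,v],z)[:,:2]
    c=W.mean(0);w,V=np.linalg.eigh(np.cov((W-c).T));a=V[:,1]
    t=(W-c)@a; q=(W-c)@V[:,0]
    return c,a,t,q
E
python3 - <<'E'
from h import *
Z=dict(tray=0,carton=0,rack=0,cover=.05,forceps=0,scissors=0,syringe0=0,bottle0=0,mug=0,cotton_jar=0,tape_roll=0,pill_tin=0,saline=0)
for c in ('top','scene'):
    p=shot(c)
    for n,z in Z.items():
        for uv,cf in tips(p,n):
            if cf>.2: print(c,n,uv,cf,np.round(unproj(p,uv,z)[0],4))
print(arm.sense()['t'])
E
```

```text
top tray [235.2 215.8] 0.79 [0.6157 0.267  0.    ]
top rack [424.7 209.4] 0.89 [ 0.629  -0.2545  0.    ]
top rack [330.1 209.8] 0.7 [0.6302 0.0058 0.    ]
top rack [424.7 281.8] 0.38 [ 0.4292 -0.2443  0.    ]
top cover [331.1 210.1] 0.57 [0.6157 0.0043 0.05  ]
top forceps [380.7 288.6] 0.45 [ 0.4121 -0.1261  0.    ]
top scissors [285.9 287.1] 0.97 [0.4183 0.1263 0.    ]
top syringe0 [236.4 346.5] 0.83 [0.2639 0.2548 0.    ]
top syringe0 [351.1 275.7] 0.73 [ 0.4474 -0.0481  0.    ]
top syringe0 [317.  282.2] 0.72 [0.4307 0.0433 0.    ]
top syringe0 [462.4 303.1] 0.61 [ 0.3716 -0.3415  0.    ]
top syringe0 [422.5 334.7] 0.56 [ 0.2904 -0.2316  0.    ]
top bottle0 [426.2 281.1] 0.58 [ 0.4311 -0.2484  0.    ]
top bottle0 [206.  292.7] 0.56 [0.4049 0.3396 0.    ]
top mug [145.4 285.5] 0.96 [0.4253 0.504  0.    ]
top cotton_jar [513.7 275.2] 0.79 [ 0.4446 -0.4845  0.    ]
top tape_roll [176.2 230.6] 0.51 [0.5756 0.4282 0.    ]
top pill_tin [492.2 238.7] 0.71 [ 0.5451 -0.4343  0.    ]
top pill_tin [283.  285.6] 0.25 [0.4224 0.1341 0.    ]
top saline [317.5 156.6] 0.96 [0.7856 0.0393 0.    ]

[... 567 characters left out ...]
ene syringe0 [361.3 235.4] 0.63 [0.4269 0.0494 0.    ]
scene syringe0 [332.2 221.9] 0.53 [ 0.4424 -0.0336  0.    ]
scene syringe0 [212.5 141.9] 0.47 [ 0.4463 -0.4779  0.    ]
scene bottle0 [463.5 295.3] 0.96 [0.4062 0.3392 0.    ]
scene bottle0 [277.1 176.4] 0.96 [ 0.4211 -0.249   0.    ]
scene mug [520.  346.2] 0.81 [0.4354 0.5047 0.    ]
scene cotton_jar [211.5 141.7] 0.6 [ 0.4477 -0.4805  0.    ]
scene cotton_jar [262.9 151.5] 0.41 [ 0.3785 -0.3452  0.    ]
scene tape_roll [459.3 364.9] 0.89 [0.5619 0.4309 0.    ]
scene tape_roll [257.4 329. ] 0.39 [0.7884 0.0459 0.    ]
scene pill_tin [193.8 165.6] 0.57 [ 0.544  -0.4457  0.    ]
scene saline [257.1 325.6] 0.65 [0.7828 0.0392 0.    ]
1.55
```

```bash
cat > m1.py <<'E'
from h import *
for c in ('top','scene'):
    p=shot(c);im=cv2.cvtColor(p['color'],cv2.COLOR_RGB2BGR).copy()
    for n,z in dict(tray=.035,carton=.05,rack=.032,cover=.054,forceps=.005,scissors=.005,syringe0=.009,bottle0=.085).items():
        for o in models.cut_out(p,n):
            if o['confidence']<.3: continue
            r=o['region'].astype(np.uint8);cs,_=cv2.findContours(r,0,1)
            if not cs: continue
            k=max(cs,key=cv2.contourArea);cv2.drawContours(im,[k],-1,(0,255,0),1)
            W=unproj(p,k.reshape(-1,2),z)[:,:2]
            (cx,cy),(w,h),a=cv2.minAreaRect((W*1000).astype(np.float32))
            if w<h: w,h,a=h,w,a-90
            cc,ax,t,q=axis(p,r,z)
            print(c,n,round(o['confidence'],2),'rect',round(cx),round(cy),'size',round(w),round(h),'ang',round(a,1),'| cen',np.round(cc*1000),'ax',round(np.degrees(np.arctan2(ax[1],ax[0])),1))
    cv2.imwrite(f'pics/m_{c}.png',im)
E
python3 m1.py
```

```text
top tray 0.63 rect 617 265 size 206 149 ang 79.2 | cen [615. 265.] ax 79.8
top rack 0.85 rect 624 -258 size 165 107 ang 87.4 | cen [ 623. -257.] ax 88.5
top rack 0.56 rect 390 -128 size 83 15 ang 4.5 | cen [ 403. -130.] ax 177.2
top cover 0.88 rect 603 1 size 212 152 ang -84.5 | cen [602.   1.] ax 94.7
top forceps 0.73 rect 392 -135 size 85 13 ang -2.0 | cen [ 396. -135.] ax 178.9
top scissors 0.71 rect 424 152 size 132 64 ang -4.1 | cen [406. 147.] ax 160.9
top syringe0 0.74 rect 267 244 size 114 21 ang -5.7 | cen [270. 243.] ax 177.5
top syringe0 0.68 rect 432 45 size 120 20 ang 14.9 | cen [435.  46.] ax -164.3
top syringe0 0.65 rect 294 -239 size 120 25 ang 52.3 | cen [ 294. -237.] ax 56.1
top syringe0 0.52 rect 376 -341 size 118 20 ang -0.2 | cen [ 377. -342.] ax -177.1
top syringe0 0.48 rect 441 -43 size 114 19 ang 7.4 | cen [442. -42.] ax -171.3
top bottle0 0.82 rect 404 323 size 56 41 ang 71.4 | cen [404. 323.] ax 71.5
top bottle0 0.75 rect 422 -236 size 50 40 ang -46.7 | cen [ 423. -235.] ax 114.3
scene tray 0.95 rect 625 272 size 210 153 ang 80.4 | cen [627. 276.] ax 78.3
sc
[... 266 characters left out ...]
e 137 25 ang -4.8 | cen [ 417. -135.] ax 177.8
scene scissors 0.84 rect 418 133 size 136 67 ang -33.7 | cen [410. 147.] ax 160.0
scene syringe0 0.72 rect 373 -341 size 127 31 ang 6.9 | cen [ 375. -342.] ax -177.4
scene syringe0 0.72 rect 263 246 size 130 29 ang 2.3 | cen [261. 244.] ax 177.7
scene syringe0 0.61 rect 432 -39 size 112 22 ang 10.9 | cen [438. -40.] ax -171.9
scene syringe0 0.61 rect 424 47 size 126 29 ang 21.7 | cen [424.  45.] ax -163.0
scene syringe0 0.53 rect 292 -240 size 124 26 ang 55.0 | cen [ 293. -238.] ax 55.5
scene bottle0 0.66 rect 438 347 size 91 41 ang 17.5 | cen [441. 347.] ax -161.8
scene bottle0 0.58 rect 457 -214 size 111 40 ang 46.8 | cen [ 459. -212.] ax 47.4
```

```bash
python3 - <<'E'
import cv2
a=cv2.imread('pics/m_top.png')[160:400,100:560];cv2.imwrite('pics/z1.png',cv2.resize(a,(800,417),interpolation=2))
E
```

```text
(no output)
```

View pics/z1.png

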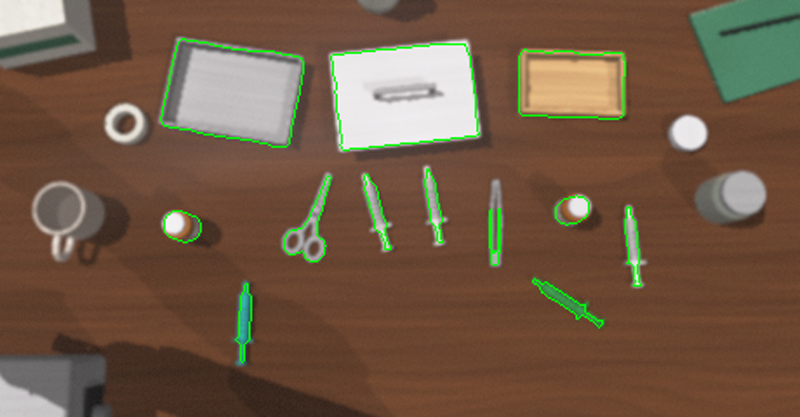

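```bash
cat >> h.py <<'E'
def pose():
    s=arm.sense();M=R.from_rotvec(s['ee_rot']).as_matrix();return s,M
def plan(xyz,jaw=None):
    """jaw: world angle deg of tool y (mod 180)"""
    s,M=pose();p=s['ee_pos'];y=M[:,1];a=np.degrees(np.arctan2(y[1],y[0]))
    print('t',round(s['t'],2),'tcp',np.round(p,4),'jaw',round(a,1),'down',np.round(M[:,0],3),'q7',round(s['qpos'][6],2),'w',round(s['grip_width'],4))
    tw=0
    if jaw is not None:
        d=(jaw-a+90)%180-90; tw=-np.radians(d)
        print('twist',round(tw,3),'(or',round(tw-np.sign(tw)*np.pi,3),')')
    M2=M@R.from_rotvec([tw,0,0]).as_matrix()
    d=np.array(xyz)-p
    print('shift cm if before twist',np.round(M.T@d*100,2),' after twist',np.round(M2.T@d*100,2))
E
python3 - <<'E'
from h import *
plan([.405,-.132,.16],92)
print(pose()[1])
E
```

```text
t 2.45 tcp [0.2488 0.6005 0.2313] jaw 67.5 down [ 0.  0. -1.] q7 -0.07 w 0.0854
twist -0.428 (or 2.714 )
shift cm if before twist [  7.13 -61.69  42.47]  after twist [  7.13 -73.75  13.05]
[[ 1.40982878e-05  3.82765684e-01  9.23845458e-01]
 [ 1.92642965e-05  9.23845458e-01 -3.82765685e-01]
 [-1.00000000e+00  2.31935736e-05  5.65092752e-06]]
```

Call:
arm_command(targets=[[[0, -1.75, 2.8], 0, 1], [[0, -1.75, 2.8], 0, 1], [[0, -1.75, 2.8], 0, 1], [[0, -1.75, 2.8], 0, 1], [[0, -1.75, 2.8], 0, 1], [[0, -1.75, 2.8], 0, 1], [[0, -1.75, 2.8], 0, 1], [[0, -1.75, 2.8], 0, 1], [[0, -1.75, 2.8], 0, 1], [[0, -1.75, 2.8], 0, 1], [[0, -1.75, 2.8], 0, 1], [[0, -1.75, 2.8], 0, 1], [[0, -1.75, 2.8], 0, 1]])

```text
t: 3.53
ee_pos: [0.4988, 0.2496, 0.2315]
ee_rot: [0.308, 1.548, -0.308]
wrist_force: [0.6, 1.0, -1.2]
grip_width: 0.0855
```

Call:
arm_command(targets=[[[0.6, -3.24, 0.5], 0, 1], [[0.6, -3.24, 0.5], 0, 1], [[0.6, -3.24, 0.5], 0, 1], [[0.6, -3.24, 0.5], 0, 1], [[0.6, -3.24, 0.5], 0, 1], [[0.6, -3.24, 0.5], 0, 1], [[0.6, -3.24, 0.5], 0, 1], [[0.6, -3.24, 0.5], 0, 1], [[0.6, -3.24, 0.5], 0, 1], [[0.6, -3.24, 0.5], 0, 1], [[0.6, -3.24, 0.5], 0, 1], [[0.6, -3.24, 0.5], 0, 1], [[0, 0, 0], -0.1, 1], [[0, 0, 0], -0.1, 1], [[0, 0, 0], -0.1, 1], [[0, 0, 0], -0.1, 1], [[0, 0, 0], 0, 1]])

```text
t: 4.95
ee_pos: [0.4048, -0.1313, 0.1595]
ee_rot: [-0.008, 1.57, 0.008]
wrist_force: [-0.2, -0.5, 0.4]
grip_width: 0.0852
```

```bash
python3 - <<'E'
from h import *
plan([.405,-.132,.16],92)
p=shot('wrist');save(p,'w1.png')
for o in models.cut_out(p,'forceps'):
    cc,ax,t,q=axis(p,o['region'],.006);print(o['confidence'],cc,np.degrees(np.arctan2(ax[1],ax[0])),t.min(),t.max(),q.min(),q.max())
E
```

```text
t 4.95 tcp [ 0.4048 -0.1313  0.1595] jaw 90.6 down [ 0.001  0.    -1.   ] q7 1.87 w 0.0852
twist -0.024 (or 3.117 )
shift cm if before twist [-0.05 -0.07  0.02]  after twist [-0.05 -0.07  0.02]
0.73 [ 0.40053604 -0.13488103] 177.37471979517264 -0.07785398988768805 0.05435731114523326 -0.008731211945430594 0.008671785095032507
```

View pics/w1.png

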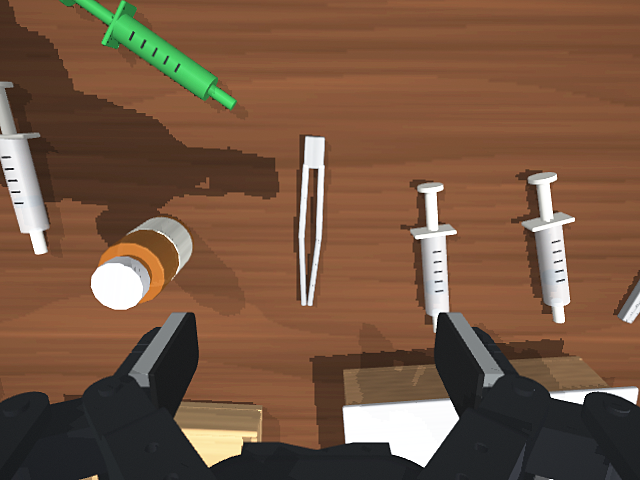

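Call:
arm_command(targets=[[[0, -0.4, 0.7], 0.056, 0.5], [[3, 0, 0], 0, 0.5], [[3, 0, 0], 0, 0.5], [[3, 0, 0], 0, 0.5], [[3, 0, 0], 0, 0.5], [[2, 0, 0], 0, 0.5], [[1, 0, 0], 0, 0.5], [[0, 0, 0], 0, 0.5], [[0, 0, 0], 0, 0.5]])

```text
t: 5.8
ee_pos: [0.4119, -0.1352, 0.0096]
ee_rot: [0.039, 1.571, -0.039]
wrist_force: [-0.2, -0.5, 0.3]
grip_width: 0.0427
```

```bash
python3 - <<'E'
from h import *
plan([.412,-.1354,.004],87.4)
p=shot('wrist');save(p,'w2.png')
E
```

```text
t 5.8 tcp [ 0.4119 -0.1352  0.0096] jaw 87.1 down [-0. -0. -1.] q7 1.91 w 0.0427
twist -0.005 (or 3.137 )
shift cm if before twist [ 0.56 -0.02  0.01]  after twist [ 0.56 -0.02  0.01]
```

View pics/w2.png

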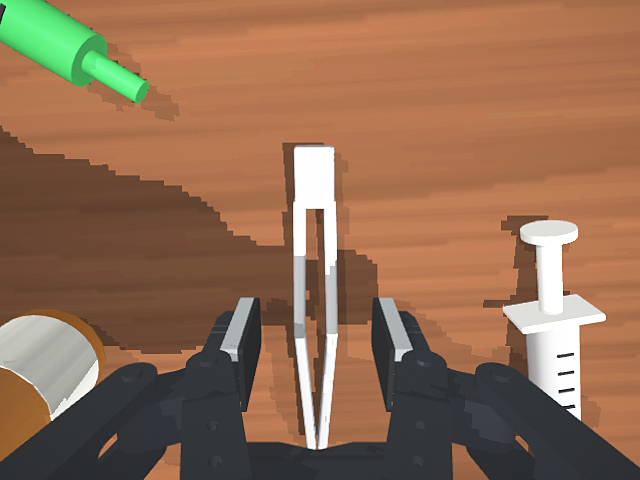

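Call:
arm_command(targets=[[[0.5, 0, 0], 0, 0.5], [[0, 0, 0], 0, 0.5], [[0, 0, 0], 0, 0], [[0, 0, 0], 0, 0], [[0, 0, 0], 0, 0], [[0, 0, 0], 0, 0], [[0, 0, 0], 0, 0], [[0, 0, 0], 0, 0]], newtons=50)

```text
t: 6.52
ee_pos: [0.412, -0.1352, 0.005]
ee_rot: [0.038, 1.57, -0.038]
wrist_force: [-0.7, 0.8, 6.9]
grip_width: 0.015
```

Call:
arm_command(targets=[[[-2, 0, 0], 0, 0], [[-4, 0, 0], 0, 0], [[-4, 0, 0], 0, 0], [[-4, 0, 0], 0, 0], [[-4, 0, 0], 0, 0], [[0, 0, 0], 0, 0]])

```text
t: 7.02
ee_pos: [0.4158, -0.1363, 0.191]
ee_rot: [0.038, 1.558, -0.04]
wrist_force: [1.8, -0.8, -0.5]
grip_width: 0.0153
```

```bash
python3 - <<'E'
from h import *
th=np.radians(-10.5);Rz=np.array([[np.cos(th),-np.sin(th)],[np.sin(th),np.cos(th)]])
f=np.array([.617,.265])+Rz@[-.033,0];print(f)
plan([f[0],f[1],.18],-10.5)
p=shot('wrist');save(p,'w3.png')
E
```

```text
[0.58455259 0.27101377]
t 7.02 tcp [ 0.4158 -0.1363  0.191 ] jaw 87.2 down [ 0.012 -0.002 -1.   ] q7 1.81 w 0.0153
twist -1.437 (or 1.704 )
shift cm if before twist [ 1.23 41.52 14.82]  after twist [ 1.23 -9.16 43.13]
```

View pics/w3.png

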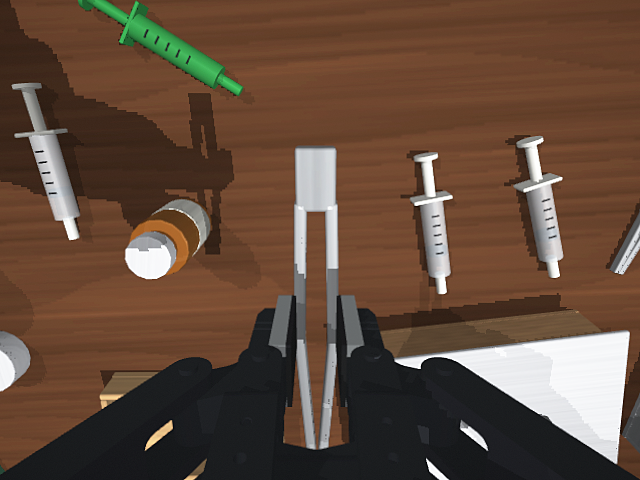

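Call:
arm_command(targets=[[[0, 2.77, 1], 0, 0], [[0, 2.77, 1], 0, 0], [[0, 2.77, 1], 0, 0], [[0, 2.77, 1], 0, 0], [[0, 2.77, 1], 0, 0], [[0, 2.77, 1], 0, 0], [[0, 2.77, 1], 0, 0], [[0, 2.77, 1], 0, 0], [[0, 2.77, 1], 0, 0], [[0, 2.77, 1], 0, 0], [[0, 2.77, 1], 0, 0], [[0, 2.77, 1], 0, 0], [[0, 2.77, 1], 0, 0], [[0, 2.77, 1], 0, 0], [[0, 2.77, 1], 0, 0], [[0, 0, 0], 0, 0]])

```text
t: 8.4
ee_pos: [0.5811, 0.2798, 0.1826]
ee_rot: [0.036, 1.572, -0.03]
wrist_force: [-1.4, 1.0, -1.1]
grip_width: 0.0155
```

Call:
arm_command(targets=[[[0, 0, 0], 0.1, 0], [[0, 0, 0], 0.1, 0], [[0, 0, 0], 0.1, 0], [[0, 0, 0], 0.1, 0], [[0, 0, 0], 0.1, 0], [[0, 0, 0], 0.1, 0], [[0, 0, 0], 0.1, 0], [[0, 0, 0], 0.1, 0], [[0, 0, 0], 0.1, 0], [[0, 0, 0], 0.1, 0], [[0, 0, 0], 0.1, 0], [[0, 0, 0], 0.1, 0], [[0, 0, 0], 0.1, 0], [[0, 0, 0], 0.1, 0], [[0, 0, 0], 0.1, 0], [[0, 0, 0], 0.1, 0], [[0, 0, 0], 0.1, 0], [[0, 0, 0], 0, 0], [[0, 0, 0], 0, 0]])

```text
t: 9.98
ee_pos: [0.581, 0.2722, 0.1831]
ee_rot: [1.335, 1.121, -1.339]
wrist_force: [0.8, 1.3, -0.5]
grip_width: 0.0152
```

```bash
python3 - <<'E'
from h import *
plan([.5846,.271,.18],-10.5)
p=shot('wrist');save(p,'w4.png')
p=shot('top');save(p,'t4.png')
E
```

```text
t 9.98 tcp [0.581  0.2722 0.1831] jaw -10.0 down [-0.002 -0.001 -1.   ] q7 -0.41 w 0.0152
twist 0.008 (or -3.133 )
shift cm if before twist [0.31 0.37 0.05]  after twist [0.31 0.37 0.05]
```

View pics/w4.png

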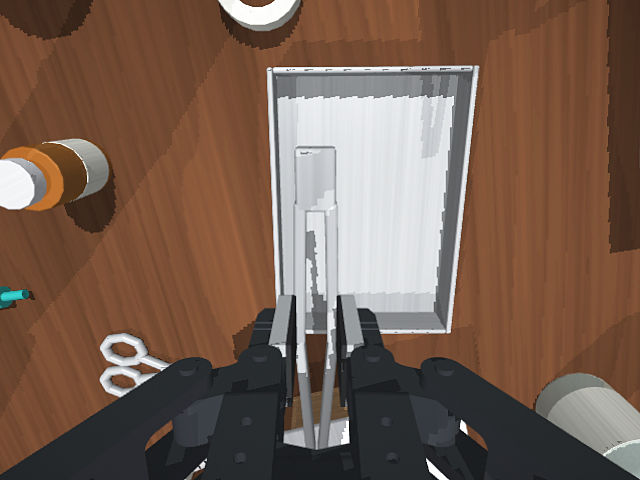

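View pics/t4.png

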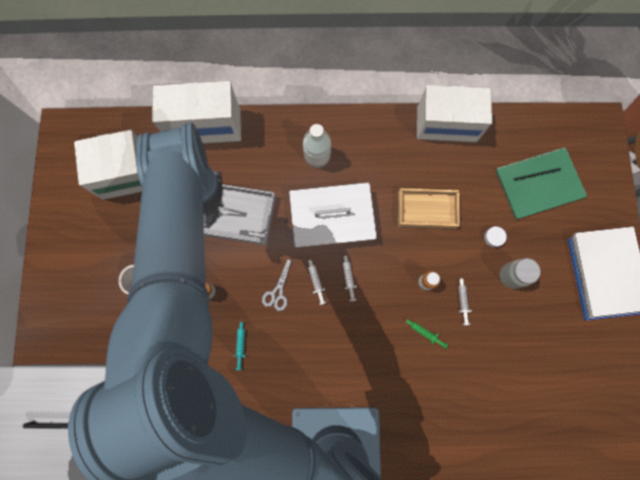

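```bash
python3 - <<'E'
from h import *
p=shot('wrist')
c=unproj(p,[[269,67],[477,66],[450,332]],.035)[:,:2];print(c)
print('centre',(c[0]+c[2])/2,'lens',np.linalg.norm(c[0]-c[1]),np.linalg.norm(c[1]-c[2]),np.degrees(np.arctan2(*(c[1]-c[2])[::-1])))
for o in models.cut_out(p,'forceps')[:1]:
    cc,ax,t,q=axis(p,o['region'],.188);print(cc+ax*(t.max()+t.min())/2)
E
```

```text
[[0.56831333 0.37886864]
 [0.70326775 0.35529204]
 [0.67078827 0.15927267]]
centre [0.6195508  0.26907065] lens 0.136998372394803 0.1986919984478503 80.59183973880378
[0.5813192  0.27496997]
```

Call:
arm_command(targets=[[[0, 0.4, 0], 0, 0], [[3, 0, 0], 0, 0], [[3, 0, 0], 0, 0], [[3, 0, 0], 0, 0], [[3, 0, 0], 0, 0], [[3, 0, 0], 0, 0], [[1, 0, 0], 0, 0], [[0.8, 0, 0], 0, 0], [[0, 0, 0], 0, 0], [[0, 0, 0], 0, 0]])

```text
t: 11.02
ee_pos: [0.5868, 0.2721, 0.0176]
ee_rot: [1.34, 1.119, -1.337]
wrist_force: [0.2, -0.6, 0.3]
grip_width: 0.0152
```

```bash
python3 - <<'E'
from h import *
plan([.5855,.273,.012],-10)
p=shot('wrist');save(p,'w5.png')
E
```

```text
t 11.02 tcp [0.5868 0.2721 0.0176] jaw -10.2 down [ 0.002  0.001 -1.   ] q7 -0.33 w 0.0152
twist -0.003 (or 3.138 )
shift cm if before twist [ 0.56 -0.14 -0.07]  after twist [ 0.56 -0.14 -0.07]
```

View pics/w5.png

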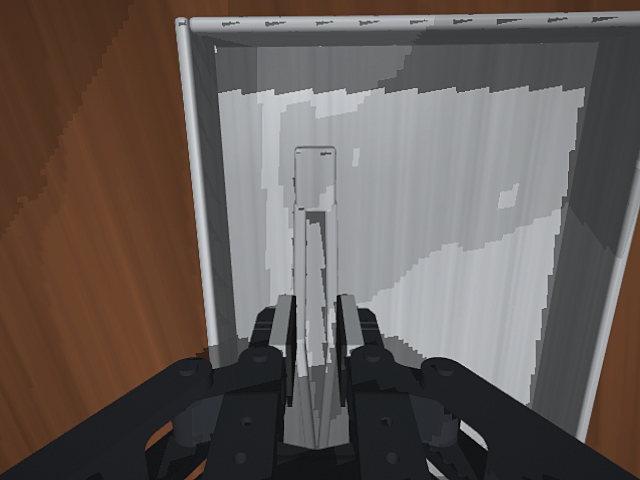

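Call:
arm_command(targets=[[[0.5, 0, 0], 0, 0], [[0, 0, 0], 0, 0], [[0, 0, 0], 0, 0], [[0, 0, 0], 0, 0.3], [[0, 0, 0], 0, 0.32], [[0, 0, 0], 0, 0.32], [[0, 0, 0], 0, 0.32], [[-1.5, 0, 0], 0, 0.32], [[-3, 0, 0], 0, 0.32], [[-4, 0, 0], 0, 0.32], [[-4, 0, 0], 0, 1], [[-4, 0, 0], 0, 1], [[0, 0, 0], 0, 1]])

```text
t: 12.15
ee_pos: [0.5908, 0.273, 0.1861]
ee_rot: [1.351, 1.116, -1.327]
wrist_force: [1.9, 0.3, 0.4]
grip_width: 0.0622
```

```bash
python3 - <<'E'
from h import *
p=shot('wrist');save(p,'w6.png')
for o in models.cut_out(p,'forceps')[:2]:
    cc,ax,t,q=axis(p,o['region'],.01);print(o['confidence'],cc+ax*(t.max()+t.min())/2,t.min(),t.max())
p=shot('top')
for o in models.cut_out(p,'scissors')[:2]:
    cc,ax,t,q=axis(p,o['region'],.005);print(o['confidence'],cc,np.degrees(np.arctan2(ax[1],ax[0])))
plan([.415,.14,.16],70)
E
```

```text
0.78 [0.58476751 0.27135663] -0.07631358285060687 0.05586311310156837
0.71 [0.40774047 0.14727505] 159.28931741281608
t 12.35 tcp [0.5849 0.2718 0.176 ] jaw -10.2 down [-0.001 -0.    -1.   ] q7 -0.4 w 0.0851
twist -1.4 (or 1.742 )
shift cm if before twist [  1.62 -14.39  15.98]  after twist [  1.62 -18.19 -11.46]
```

View pics/w6.png

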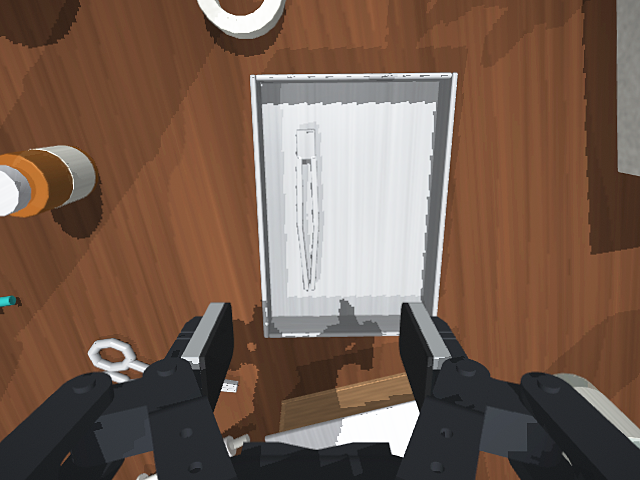

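Call:
arm_command(targets=[[[0.32, -2.88, 3.2], 0, 1], [[0.32, -2.88, 3.2], 0, 1], [[0.32, -2.88, 3.2], 0, 1], [[0.32, -2.88, 3.2], 0, 1], [[0.32, -2.88, 3.2], 0, 1], [[0, 0, 0], -0.1, 1], [[0, 0, 0], -0.1, 1], [[0, 0, 0], -0.1, 1], [[0, 0, 0], -0.1, 1], [[0, 0, 0], -0.1, 1], [[0, 0, 0], -0.1, 1], [[0, 0, 0], -0.1, 1], [[0, 0, 0], -0.1, 1], [[0, 0, 0], -0.1, 1], [[0, 0, 0], -0.1, 1], [[0, 0, 0], -0.1, 1], [[0, 0, 0], -0.1, 1], [[0, 0, 0], -0.1, 1], [[0, 0, 0], -0.1, 1], [[0, 0, 0], 0, 1]])

```text
t: 14.02
ee_pos: [0.4205, 0.144, 0.1598]
ee_rot: [0.27, 1.556, -0.272]
wrist_force: [-0.3, 0.1, 0.2]
grip_width: 0.0855
```

```bash
python3 - <<'E'
from h import *
p=shot('wrist');save(p,'w7.png');print(tips(p,'scissors'))
for o in models.cut_out(p,'scissors')[:2]:
    cc,ax,t,q=axis(p,o['region'],.005);print(o['confidence'],cc,np.degrees(np.arctan2(ax[1],ax[0])),t.min(),t.max(),q.min(),q.max());save({'color':o['region'].astype(np.uint8)[...,None].repeat(3,2)*255},'r7.png')
for uv,_ in tips(p,'scissors'): print(unproj(p,uv,0))
plan([.415,.14,.16],70)
E
```

```text
[]
0.88 [0.40395865 0.14898914] 160.50229293247043 -0.0923648186371923 0.04530208156775106 -0.03283792298914235 0.03311529192401933
0.24 [0.58333414 0.03443124] 85.1878458794205 -0.17934073500009168 0.06330680681458116 -0.03958414140402264 0.037455726525821714
t 14.22 tcp [0.4211 0.1443 0.1604] jaw 69.9 down [-0.001 -0.001 -1.   ] q7 0.89 w 0.0854
twist -0.002 (or 3.139 )
shift cm if before twist [ 0.04 -0.61 -0.43]  after twist [ 0.04 -0.61 -0.43]
```

View pics/w7.png

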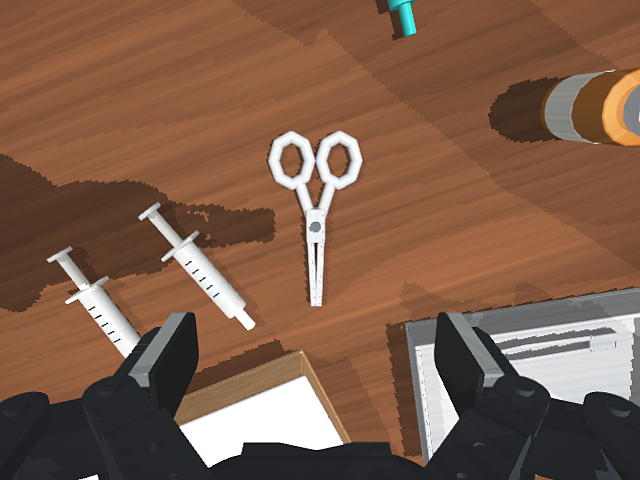

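Call:
arm_command(targets=[[[0, -0.1, 0.45], -0.01, 0.5], [[3, 0, 0], 0, 0.5], [[3, 0, 0], 0, 0.5], [[3, 0, 0], 0, 0.5], [[3, 0, 0], 0, 0.5], [[2, 0, 0], 0, 0.5], [[1, 0, 0], 0, 0.5], [[0, 0, 0], 0, 0.5], [[0, 0, 0], 0, 0.5]])

```text
t: 14.97
ee_pos: [0.4257, 0.1418, 0.0111]
ee_rot: [0.266, 1.554, -0.266]
wrist_force: [-0.5, -1.0, -0.2]
grip_width: 0.0428
```

```bash
python3 - <<'E'
from h import *
plan([.425,.1416,.005],70.5)
p=shot('wrist');save(p,'w8.png')
E
```

```text
t 14.97 tcp [0.4257 0.1418 0.0111] jaw 70.6 down [-0. -0. -1.] q7 1.01 w 0.0428
twist 0.001 (or -3.14 )
shift cm if before twist [ 0.61 -0.05 -0.06]  after twist [ 0.61 -0.05 -0.06]
```

View pics/w8.png

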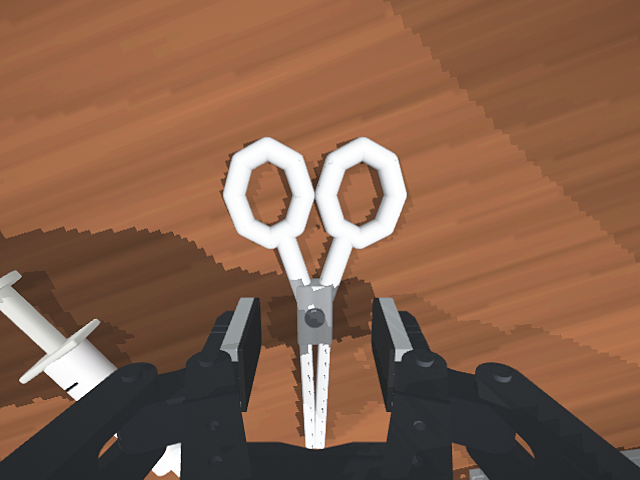

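Pivot block at (315,315), centred between the pads.

Call:
arm_command(targets=[[[0.6, 0, 0], 0, 0.5], [[0, 0, 0], 0, 0.5], [[0, 0, 0], 0, 0], [[0, 0, 0], 0, 0], [[0, 0, 0], 0, 0], [[0, 0, 0], 0, 0], [[0, 0, 0], 0, 0], [[0, 0, 0], 0, 0]], newtons=70)

```text
t: 15.68
ee_pos: [0.4257, 0.1423, 0.0055]
ee_rot: [0.266, 1.554, -0.265]
wrist_force: [-1.0, 0.1, 6.4]
grip_width: 0.0113
```

Call:
arm_command(targets=[[[-2, 0, 0], 0, 0], [[-4, 0, 0], 0, 0], [[-4, 0, 0], 0, 0], [[-4, 0, 0], 0, 0], [[-4, 0, 0], 0, 0], [[0, 0, 0], 0, 0], [[0, 0, 0], 0, 0]])

```text
t: 16.27
ee_pos: [0.4268, 0.1428, 0.1872]
ee_rot: [0.268, 1.55, -0.263]
wrist_force: [-1.2, -0.1, -0.9]
grip_width: 0.0113
```

```bash
python3 - <<'E'
from h import *
th=np.radians(-10);Rz=np.array([[np.cos(th),-np.sin(th)],[np.sin(th),np.cos(th)]])
f=np.array([.618,.267])+Rz@[.027,0];print(f)
plan([f[0],f[1],.18],-10)
p=shot('wrist');save(p,'w9.png')
E
```

```text
[0.64458981 0.2623115 ]
t 16.27 tcp [0.4268 0.1428 0.1872] jaw 70.6 down [ 0.005  0.003 -1.   ] q7 0.91 w 0.0113
twist 1.407 (or -1.735 )
shift cm if before twist [ 0.86 18.5  16.57]  after twist [  0.86  19.37 -15.55]
```

View pics/w9.png

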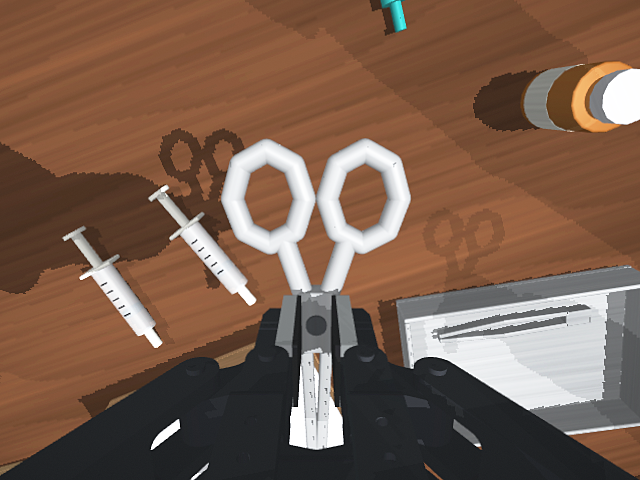

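Call:
arm_command(targets=[[[0, 2.3, 2.07], 0, 0], [[0, 2.3, 2.07], 0, 0], [[0, 2.3, 2.07], 0, 0], [[0, 2.3, 2.07], 0, 0], [[0, 2.3, 2.07], 0, 0], [[0, 2.3, 2.07], 0, 0], [[0, 2.3, 2.07], 0, 0], [[0, 2.3, 2.07], 0, 0], [[0, 0, 0], 0, 0], [[0, 0, 0], 0, 0]])

```text
t: 17.15
ee_pos: [0.6421, 0.2606, 0.1814]
ee_rot: [0.263, 1.558, -0.268]
wrist_force: [-1.1, -1.2, -1.0]
grip_width: 0.0113
```

Call:
arm_command(targets=[[[0, 0, 0], 0.1, 0], [[0, 0, 0], 0.1, 0], [[0, 0, 0], 0.1, 0], [[0, 0, 0], 0.1, 0], [[0, 0, 0], 0.1, 0], [[0, 0, 0], 0.1, 0], [[0, 0, 0], 0.1, 0], [[0, 0, 0], 0.1, 0], [[0, 0, 0], 0.1, 0], [[0, 0, 0], 0.1, 0], [[0, 0, 0], 0.1, 0], [[0, 0, 0], 0.1, 0], [[0, 0, 0], 0.1, 0], [[0, 0, 0], 0.1, 0], [[0, 0, 0], 0, 0], [[0, 0, 0], 0, 0], [[0, 0, 0], 0, 0]])

```text
t: 18.57
ee_pos: [0.642, 0.26, 0.1841]
ee_rot: [1.329, 1.127, -1.332]
wrist_force: [0.4, -0.7, -0.8]
grip_width: 0.0113
```

```bash
python3 - <<'E'
from h import *
plan([.6446,.2623,.014],-10)
p=shot('wrist');save(p,'w10.png')
E
```

```text
t 18.57 tcp [0.642  0.26   0.1841] jaw -9.5 down [-0.001 -0.001 -1.   ] q7 -0.3 w 0.0113
twist 0.009 (or -3.133 )
shift cm if before twist [17.01  0.24 -0.29]  after twist [17.01  0.24 -0.29]
```

View pics/w10.png

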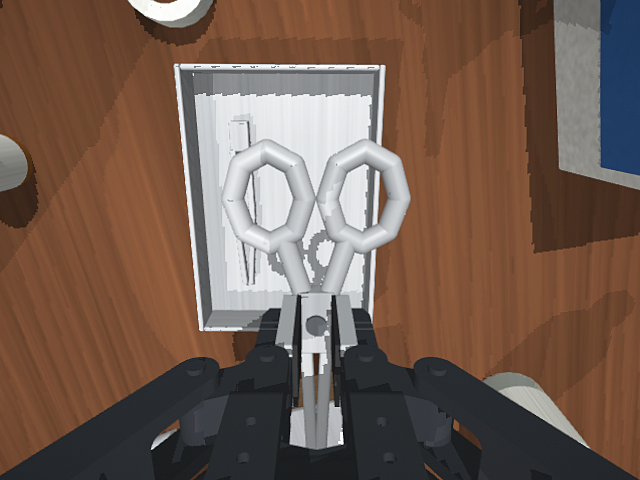

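Call:
arm_command(targets=[[[0, 0.2, -0.3], 0, 0], [[3, 0, 0], 0, 0], [[3, 0, 0], 0, 0], [[3, 0, 0], 0, 0], [[3, 0, 0], 0, 0], [[1, 0, 0], 0, 0], [[0, 0, 0], 0, 0], [[0, 0, 0], 0, 0]])

```text
t: 19.28
ee_pos: [0.6458, 0.2631, 0.0556]
ee_rot: [1.332, 1.125, -1.331]
wrist_force: [0.3, 0.4, -0.2]
grip_width: 0.0115
```

```bash
python3 - <<'E'
from h import *
plan([.6446,.2623,.014],-10)
p=shot('wrist');save(p,'w11.png')
E
```

```text
t 19.28 tcp [0.6458 0.2631 0.0556] jaw -9.6 down [ 0.001 -0.    -1.   ] q7 -0.25 w 0.0115
twist 0.007 (or -3.135 )
shift cm if before twist [ 4.16 -0.11  0.1 ]  after twist [ 4.16 -0.11  0.1 ]
```

View pics/w11.png

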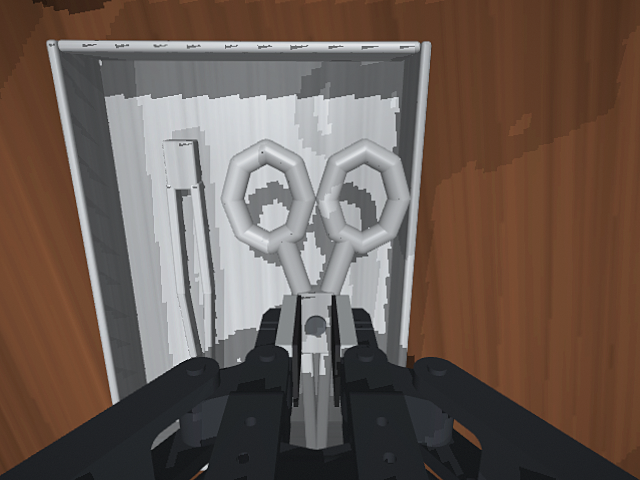

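Call:
arm_command(targets=[[[0, -0.2, 0], 0, 0], [[2, 0, 0], 0, 0], [[1, 0, 0], 0, 0], [[0.6, 0, 0], 0, 0], [[0, 0, 0], 0, 0], [[0, 0, 0], 0, 0], [[0.5, 0, 0], 0, 0], [[0, 0, 0], 0, 0], [[0, 0, 0], 0, 0]])

```text
t: 20.08
ee_pos: [0.6433, 0.2635, 0.014]
ee_rot: [1.332, 1.125, -1.332]
wrist_force: [0.7, -0.2, -0.0]
grip_width: 0.0108
```

Call:
arm_command(targets=[[[0, 0, 0], 0, 0.32], [[0, 0, 0], 0, 0.32], [[0, 0, 0], 0, 0.32], [[0, 0, 0], 0, 0.32], [[-1.5, 0, 0], 0, 0.32], [[-3, 0, 0], 0, 0.32], [[-4, 0, 0], 0, 0.32], [[-4, 0, 0], 0, 0.5], [[-4, 0, 0], 0, 1], [[0, 0, 0], 0, 1], [[0, 0, 0], 0, 1]])

```text
t: 21.0
ee_pos: [0.6453, 0.2639, 0.1833]
ee_rot: [1.337, 1.123, -1.326]
wrist_force: [-0.5, -0.8, -1.6]
grip_width: 0.0742
```

```bash
python3 - <<'E'
from h import *
p=shot('wrist');save(p,'w12.png')
for n in ('forceps','scissors'):
  for o in models.cut_out(p,n)[:2]:
    cc,ax,t,q=axis(p,o['region'],.01);print(n,o['confidence'],cc+ax*(t.max()+t.min())/2,t.min(),t.max())
p=shot('top');save(p,'t12.png')
for o in models.cut_out(p,'cover')[:1]:
    cs,_=cv2.findContours(o['region'].astype(np.uint8),0,1);k=max(cs,key=cv2.contourArea)
    print('cover',cv2.minAreaRect((unproj(p,k.reshape(-1,2),.054)[:,:2]*1000).astype(np.float32)))
plan([.602,.001,.2],5.2)
E
```

```text
scissors 0.79 [0.64263361 0.26318517] -0.09201796945032938 0.044489668611884595
scissors 0.72 [0.61509565 0.26275948] -0.12376338997600043 0.10233497718224016
cover ((603.1951904296875, 1.7348709106445312), (153.02137756347656, 214.4873809814453), 5.606956481933594)
t 21.25 tcp [0.6422 0.2633 0.1773] jaw -9.6 down [-0.003 -0.001 -1.   ] q7 -0.3 w 0.0854
twist -0.259 (or 2.883 )
shift cm if before twist [-2.23  0.41 26.53]  after twist [-2.23 -6.39 25.76]
```

View pics/w12.png

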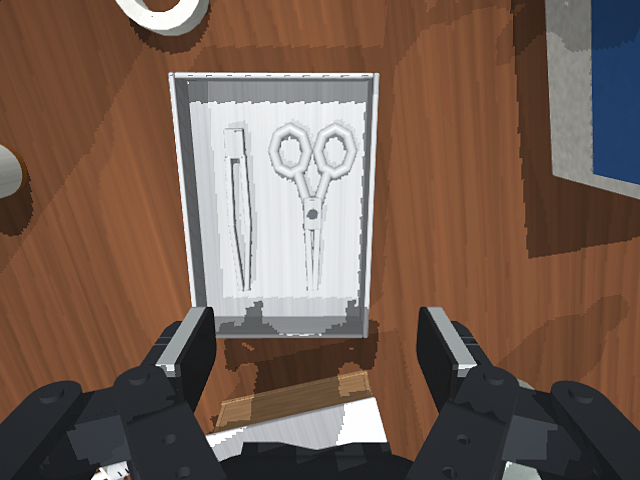

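Call:
arm_command(targets=[[[-2, 0, 0], 0, 1], [[0, 0.05, 2.95], 0, 1], [[0, 0.05, 2.95], 0, 1], [[0, 0.05, 2.95], 0, 1], [[0, 0.05, 2.95], 0, 1], [[0, 0.05, 2.95], 0, 1], [[0, 0.05, 2.95], 0, 1], [[0, 0.05, 2.95], 0, 1], [[0, 0.05, 2.95], 0, 1], [[0, 0.05, 2.95], 0, 1], [[0, 0, 0], -0.09, 1], [[0, 0, 0], -0.09, 1], [[0, 0, 0], -0.09, 1], [[0, 0, 0], 0, 1], [[0, 0, 0], 0, 1]])

```text
t: 22.5
ee_pos: [0.6029, 0.0009, 0.1981]
ee_rot: [1.135, 1.256, -1.137]
wrist_force: [0.1, 0.4, -0.3]
grip_width: 0.0855
```

```bash
python3 - <<'E'
from h import *
p=shot('wrist');save(p,'w13.png');print(tips(p,'cover'))
for o in models.cut_out(p,'cover')[:1]:
    cs,_=cv2.findContours(o['region'].astype(np.uint8),0,1);k=max(cs,key=cv2.contourArea)
    print('cover',cv2.minAreaRect((unproj(p,k.reshape(-1,2),.054)[:,:2]*1000).astype(np.float32)))
plan([.602,.001,.2],5.2)
E
```

```text
[(array([315.4, 218.7]), 0.88)]
cover ((602.7183837890625, 2.291107177734375), (152.3905029296875, 211.8271942138672), 5.519404411315918)
t 22.65 tcp [0.6031 0.0011 0.1985] jaw 5.8 down [-0.001 -0.    -1.   ] q7 0.31 w 0.0855
twist 0.01 (or -3.132 )
shift cm if before twist [-0.15 -0.11 -0.  ]  after twist [-0.15 -0.11 -0.  ]
```

View pics/w13.png

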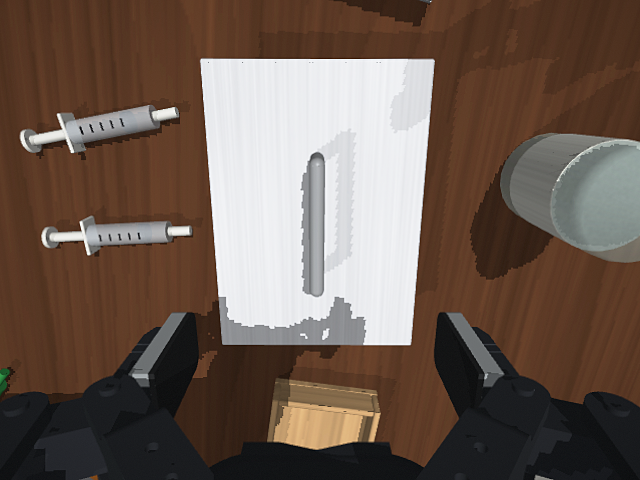

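Call:
arm_command(targets=[[[3, 0, 0.1], 0, 0.6], [[3, 0, 0], 0, 0.6], [[3, 0, 0], 0, 0.6], [[3, 0, 0], 0, 0.6], [[1, 0, 0], 0, 0.6], [[0, 0, 0], 0, 0.6], [[0, 0, 0], 0, 0.6]])

```text
t: 23.23
ee_pos: [0.6038, -0.0002, 0.0695]
ee_rot: [1.134, 1.255, -1.134]
wrist_force: [0.8, 0.3, 0.1]
grip_width: 0.0511
```

```bash
python3 - <<'E'
from h import *
p=shot('wrist');save(p,'w14.png')
plan([.603,.0015,.067],5.4)
E
```

```text
t 23.28 tcp [ 6.047e-01 -2.000e-04  7.040e-02] jaw 5.8 down [ 0.002 -0.    -1.   ] q7 0.4 w 0.0514
twist 0.007 (or -3.134 )
shift cm if before twist [ 0.34 -0.15 -0.19]  after twist [ 0.34 -0.15 -0.19]
```

View pics/w14.png

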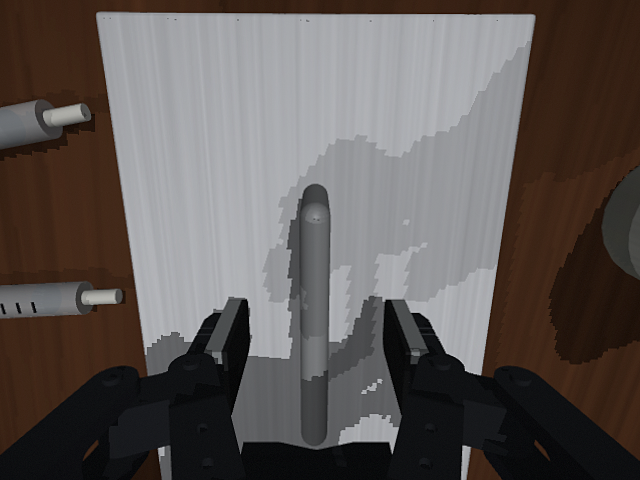

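Call:
arm_command(targets=[[[0.3, -0.1, -0.2], 0, 0.6], [[0, 0, 0], 0, 0], [[0, 0, 0], 0, 0], [[0, 0, 0], 0, 0], [[0, 0, 0], 0, 0], [[0, 0, 0], 0, 0], [[0, 0, 0], 0, 0], [[0, 0, 0], 0, 0], [[-1, 0, 0], 0, 0], [[-3, 0, 0], 0, 0], [[-4, 0, 0], 0, 0], [[0, 0, 0], 0, 0], [[0, 0, 0], 0, 0]], newtons=100)

```text
t: 24.37
ee_pos: [0.6039, 0.0017, 0.1484]
ee_rot: [1.136, 1.252, -1.13]
wrist_force: [-1.1, 0.7, -2.8]
grip_width: 0.007
```

```bash
python3 - <<'E'
from h import *
p=shot('wrist');save(p,'w15.png')
plan([.618,.267,.15],-10)
E
```

```text
t 24.42 tcp [0.6023 0.002  0.1465] jaw 5.9 down [ 0.001  0.    -1.   ] q7 0.35 w 0.0068
twist 0.277 (or -2.865 )
shift cm if before twist [ -0.34   4.26 -26.2 ]  after twist [ -0.34  -3.05 -26.37]
```

View pics/w15.png

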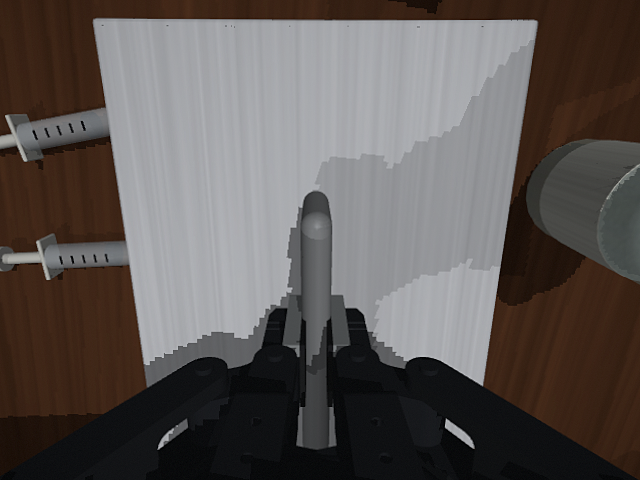

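Call:
arm_command(targets=[[[0, 0.39, -2.38], 0, 0], [[0, 0.39, -2.38], 0, 0], [[0, 0.39, -2.38], 0, 0], [[0, 0.39, -2.38], 0, 0], [[0, 0.39, -2.38], 0, 0], [[0, 0.39, -2.38], 0, 0], [[0, 0.39, -2.38], 0, 0], [[0, 0.39, -2.38], 0, 0], [[0, 0.39, -2.38], 0, 0], [[0, 0.39, -2.38], 0, 0], [[0, 0.39, -2.38], 0, 0], [[0, 0, 0], 0.07, 0], [[0, 0, 0], 0.07, 0], [[0, 0, 0], 0.07, 0], [[0, 0, 0], 0.067, 0], [[0, 0, 0], 0, 0], [[0, 0, 0], 0, 0]])

```text
t: 25.83
ee_pos: [0.6172, 0.2663, 0.1443]
ee_rot: [1.333, 1.123, -1.338]
wrist_force: [-0.7, 0.1, -2.4]
grip_width: 0.0069
```

```bash
python3 - <<'E'
from h import *
p=shot('wrist');save(p,'w16.png')
p=shot('scene');save(p,'s16.png')
p=shot('top');save(p,'t16.png')
plan([.618,.267,.15],-10)
# rim check using w12 geometry
E
```

```text
t 25.98 tcp [0.6178 0.2665 0.1453] jaw -9.9 down [-0.001 -0.    -1.   ] q7 -0.3 w 0.0068
twist 0.001 (or -3.141 )
shift cm if before twist [-0.47  0.01 -0.05]  after twist [-0.47  0.01 -0.05]
```

View pics/w16.png

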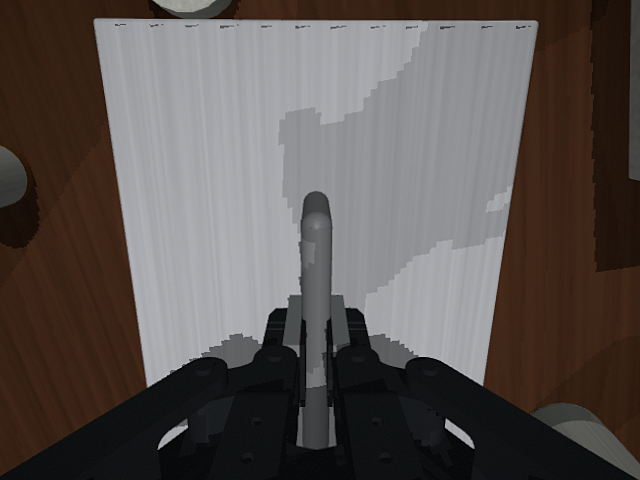

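View pics/s16.png

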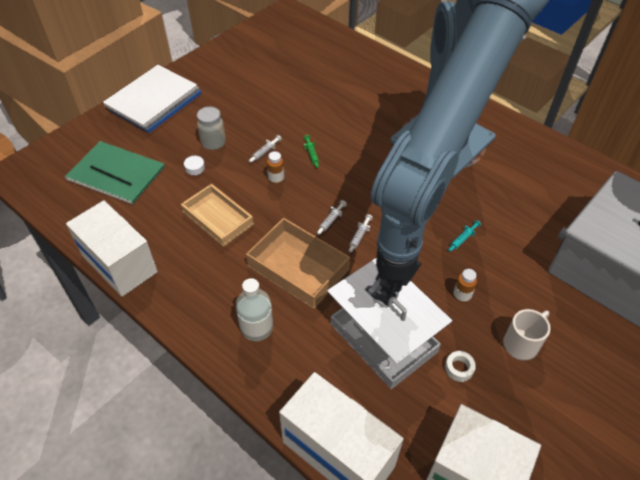

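```bash
python3 - <<'E'
from h import *
p=read_camera('wrist')
M=np.c_[[0,0,-1.],[np.cos(np.radians(-9.6)),np.sin(np.radians(-9.6)),0],[0,0,0]];M[:,2]=np.cross(M[:,0],M[:,1])
p['state']={'ee_pos':np.array([.6428,.2634,.1785]),'ee_rot':R.from_matrix(M).as_rotvec()}
c=unproj(p,[[169,74],[380,72],[367,336]],.035)[:,:2];print(c,(c[0]+c[2])/2,np.linalg.norm(c[0]-c[1]),np.linalg.norm(c[1]-c[2]),np.degrees(np.arctan2(*(c[1]-c[2])[::-1])))
E
```

```text
[[0.56444629 0.37597834]
 [0.70015573 0.35437367]
 [0.66653101 0.16169136]] [0.61548865 0.26883485] 0.13741839285615057 0.1955942105652097 80.10107673694006
```

Call:
arm_command(targets=[[[3, 0, 0], 0, 0], [[3, 0, 0], 0, 0], [[1.5, 0, 0], 0, 0], [[0.8, 0, 0], 0, 0], [[0, 0, 0], 0, 0], [[0, 0, 0], 0, 0], [[0, 0, 0], 0, 0]])

```text
t: 26.62
ee_pos: [0.6196, 0.2669, 0.0646]
ee_rot: [1.339, 1.12, -1.334]
wrist_force: [-0.2, -0.5, -2.3]
grip_width: 0.0067
```

```bash
python3 - <<'E'
from h import *
p=shot('wrist');save(p,'w17.png')
p=shot('scene');cv2.imwrite('pics/s17.png',cv2.resize(cv2.cvtColor(p['color'],4)[250:400,300:500],(800,600)))
plan([.617,.267,.0525],-10)
print(arm.sense()['wrist_force'])
E
```

```text
t 26.72 tcp [0.6194 0.267  0.0645] jaw -10.0 down [ 0.002  0.001 -1.   ] q7 -0.26 w 0.0068
twist -0.0 (or 3.141 )
shift cm if before twist [ 1.2  -0.24  0.05]  after twist [ 1.2  -0.24  0.05]
[-1.16572282 -0.06954109 -2.58350116]
```

View pics/s17.png

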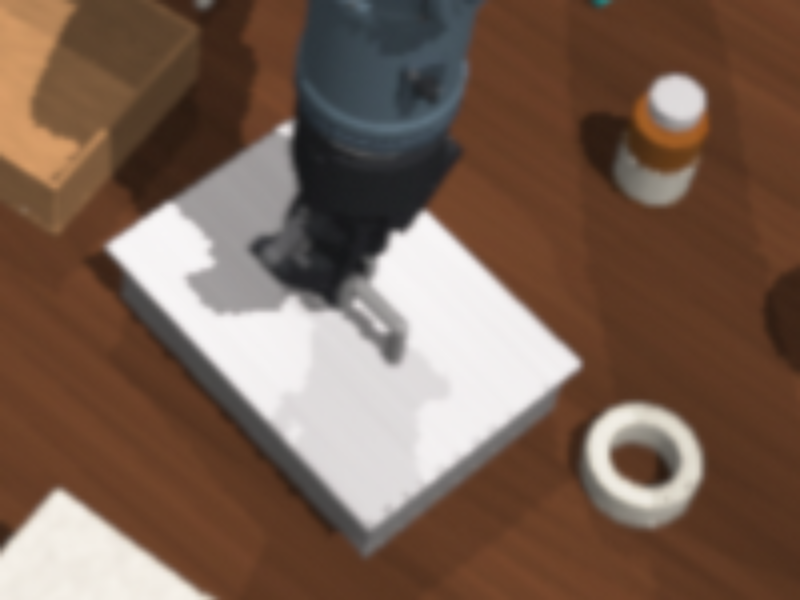

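View pics/w17.png

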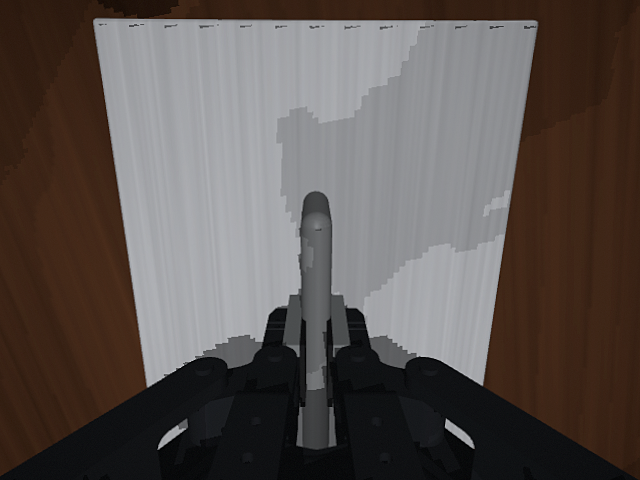

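Call:
arm_command(targets=[[[0, -0.2, 0], 0, 0], [[0.6, 0, 0], 0, 0], [[0.3, 0, 0], 0, 0], [[0, 0, 0], 0, 0], [[0, 0, 0], 0, 0]])

```text
t: 27.13
ee_pos: [0.6159, 0.2669, 0.0534]
ee_rot: [1.336, 1.122, -1.338]
wrist_force: [-0.0, 0.0, -2.7]
grip_width: 0.0066
```

Call:
arm_command(targets=[[[0.2, 0, 0], 0, 0], [[0, 0, 0], 0, 0], [[0, 0, 0], 0, 0]])

```text
t: 27.38
ee_pos: [0.6163, 0.267, 0.0518]
ee_rot: [1.337, 1.121, -1.337]
wrist_force: [0.4, -0.5, -2.0]
grip_width: 0.0069
```

Call:
arm_command(targets=[[[0.15, 0, 0], 0, 0], [[0, 0, 0], 0, 0], [[0, 0, 0], 0, 0]])

```text
t: 27.63
ee_pos: [0.6164, 0.267, 0.0517]
ee_rot: [1.337, 1.122, -1.337]
wrist_force: [-5.1, -0.6, 9.0]
grip_width: 0.0066
```

Call:
arm_command(targets=[[[-0.1, 0, 0], 0, 0], [[0, 0, 0], 0, 0.5], [[0, 0, 0], 0, 0.5], [[0, 0, 0], 0, 0.5], [[0, 0, 0], 0, 0.5], [[0, 0, 0], 0, 0.5], [[-2, 0, 0], 0, 0.5], [[-4, 0, 0], 0, 0.5], [[-4, 0, 0], 0, 0.6], [[-4, 0, 0], 0, 1], [[0, 0, 0], 0, 1], [[0, 0, 0], 0, 1]])

```text
t: 28.63
ee_pos: [0.618, 0.2675, 0.1943]
ee_rot: [1.341, 1.12, -1.332]
wrist_force: [-0.5, 0.6, -0.5]
grip_width: 0.0841
```

```bash
python3 - <<'E'
from h import *
p=shot('wrist');save(p,'w18.png')
for o in models.cut_out(p,'cover')[:1]:
    cs,_=cv2.findContours(o['region'].astype(np.uint8),0,1);k=max(cs,key=cv2.contourArea)
    print('cover',cv2.minAreaRect((unproj(p,k.reshape(-1,2),.039)[:,:2]*1000).astype(np.float32)))
p=shot('scene');cv2.imwrite('pics/s18.png',cv2.resize(cv2.cvtColor(p['color'],4)[250:400,300:500],(800,600)))
plan([.432,.045,.16],105)
E
```

```text
cover ((616.0982055664062, 267.21148681640625), (213.81149291992188, 154.01527404785156), 79.80899047851562)
t 28.78 tcp [0.6152 0.2669 0.1898] jaw -10.0 down [-0.002 -0.001 -1.   ] q7 -0.32 w 0.0854
twist 1.134 (or -2.007 )
shift cm if before twist [  3.04 -14.17  25.04]  after twist [ 3.04 16.69 23.43]
```

View pics/s18.png

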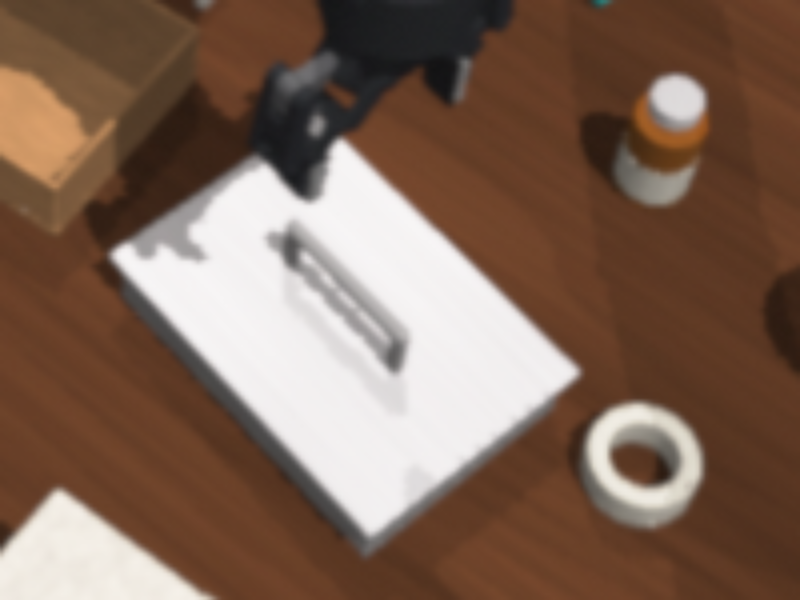

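View pics/w18.png

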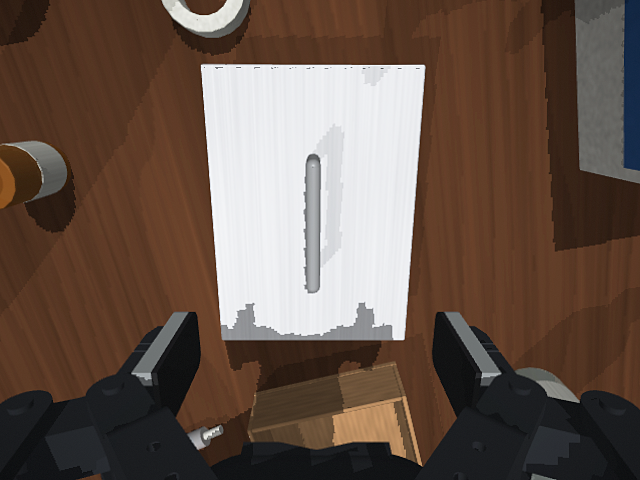

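```bash
python3 - <<'E'
from h import *
for n,zz in (('wrist',.039),('top',.039)):
  p=shot(n)
  for o in models.cut_out(p,'cover')[:1]:
    cs,_=cv2.findContours(o['region'].astype(np.uint8),0,1);k=max(cs,key=cv2.contourArea)
    for z in (.039,.045): print(n,z,cv2.minAreaRect((unproj(p,k.reshape(-1,2),z)[:,:2]*1000).astype(np.float32)))
p=shot('top')
for o in models.cut_out(p,'syringe0'):
    cc,ax,t,q=axis(p,o['region'],.009);print(o['confidence'],cc+ax*(t.max()+t.min())/2,np.degrees(np.arctan2(ax[1],ax[0])))
plan([.432,.045,.16],105)
E
```

```text
wrist 0.039 ((616.2457275390625, 267.28692626953125), (211.94752502441406, 152.8023681640625), 79.74169921875)
wrist 0.045 ((616.5088500976562, 268.85003662109375), (207.62799072265625, 149.6881561279297), 79.74169158935547)
top 0.039 ((614.6728515625, 254.56411743164062), (189.25531005859375, 151.87765502929688), 80.29486846923828)
top 0.045 ((613.0529174804688, 253.45265197753906), (188.30809020996094, 151.1175079345703), 80.29486846923828)
0.82 [0.43351044 0.04569328] -163.6741443289891
0.78 [ 0.37428765 -0.34175073] -176.8065157926504
0.75 [ 0.43923454 -0.04254658] -171.5051314091364
0.66 [ 0.29368987 -0.23806126] 56.42333489217273
0.64 [0.26583514 0.24386698] 178.06514519728643
t 29.08 tcp [0.6159 0.2668 0.1905] jaw -10.0 down [-0.001 -0.001 -1.   ] q7 -0.32 w 0.0854
twist 1.134 (or -2.008 )
shift cm if before twist [  3.09 -14.25  25.05]  after twist [ 3.09 16.66 23.51]
```

Call:
arm_command(targets=[[[0.35, -1.78, 3.13], 0, 1], [[0.35, -1.78, 3.13], 0, 1], [[0.35, -1.78, 3.13], 0, 1], [[0.35, -1.78, 3.13], 0, 1], [[0.35, -1.78, 3.13], 0, 1], [[0.35, -1.78, 3.13], 0, 1], [[0.35, -1.78, 3.13], 0, 1], [[0.35, -1.78, 3.13], 0, 1], [[0, 0, 0], 0.1, 1], [[0, 0, 0], 0.1, 1], [[0, 0, 0], 0.1, 1], [[0, 0, 0], 0.1, 1], [[0, 0, 0], 0.1, 1], [[0, 0, 0], 0.1, 1], [[0, 0, 0], 0.1, 1], [[0, 0, 0], 0.1, 1], [[0, 0, 0], 0.1, 1], [[0, 0, 0], 0.1, 1]])

```text
t: 30.58
ee_pos: [0.4325, 0.0452, 0.1634]
ee_rot: [2.007, 0.397, -2.007]
wrist_force: [0.1, 0.1, 0.7]
grip_width: 0.0855
```

Call:
arm_command(targets=[[[0, 0, 0], 0.1, 1], [[0, 0, 0], 0.04, 1], [[0, 0, 0], 0, 1], [[0, 0, 0], 0, 1], [[0, 0, 0], 0, 1]])

```text
t: 31.0
ee_pos: [0.4325, 0.0452, 0.1634]
ee_rot: [2.084, 0.27, -2.084]
wrist_force: [0.5, -0.2, 0.2]
grip_width: 0.0854
```

```bash
cat >> h.py <<'E'
def syr(p):
  im=cv2.cvtColor(p['color'],cv2.COLOR_RGB2HSV)
  for o in models.cut_out(p,'syringe0'):
    r=o['region'];cc,ax,t,q=axis(p,r,.009)
    print('syr',round(o['confidence'],2),'mid',np.round(cc+ax*(t.max()+t.min())/2,4),'ang',round(np.degrees(np.arctan2(ax[1],ax[0])),1),'len',round(t.max()-t.min(),3),'sat',im[...,1][r].mean().round())
E
python3 - <<'E'
from h import *
p=shot('wrist');save(p,'w19.png');syr(p)
plan([.438,.0467,.005],105.7)
E
```

```text
syr 0.78 mid [0.428  0.0465] ang -163.4 len 0.125 sat 3.0
syr 0.74 mid [ 0.4374 -0.0408] ang -171.3 len 0.125 sat 6.0
t 31.1 tcp [0.4325 0.0452 0.1634] jaw -75.3 down [ 0.  0. -1.] q7 -0.99 w 0.0855
twist -0.017 (or 3.124 )
shift cm if before twist [15.84  0.   -0.57]  after twist [ 1.584e+01  1.000e-02 -5.700e-01]
```

View pics/w19.png

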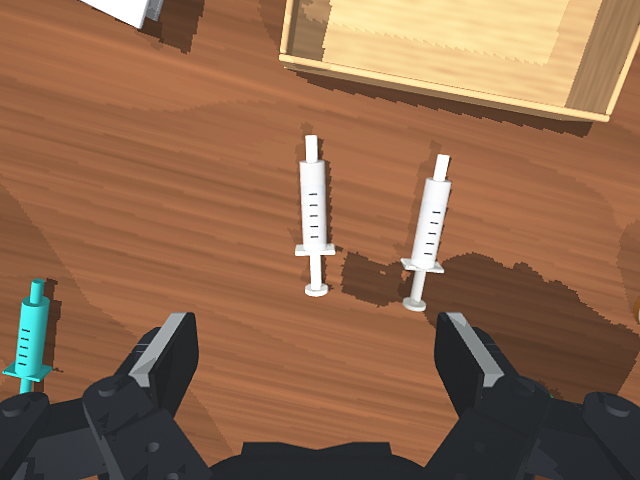

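Call:
arm_command(targets=[[[0, -0.15, -0.55], -0.033, 0.6], [[3, 0, 0], 0, 0.6], [[3, 0, 0], 0, 0.6], [[3, 0, 0], 0, 0.6], [[3, 0, 0], 0, 0.6], [[2, 0, 0], 0, 0.6], [[1, 0, 0], 0, 0.6], [[0, 0, 0], 0, 0.6], [[0, 0, 0], 0, 0.6]])

```text
t: 31.85
ee_pos: [0.4376, 0.048, 0.0132]
ee_rot: [2.065, 0.301, -2.067]
wrist_force: [-0.6, 0.6, 0.5]
grip_width: 0.0513
```

```bash
python3 - <<'E'
from h import *
p=shot('wrist');save(p,'w20.png')
plan([.4375,.048,.005],106.6)
E
```

```text
t 31.9 tcp [0.438  0.0481 0.0138] jaw -73.4 down [ 0.001  0.    -1.   ] q7 -0.67 w 0.0512
twist -0.0 (or 3.141 )
shift cm if before twist [ 0.88 -0.    0.05]  after twist [ 0.88 -0.    0.05]
```

View pics/w20.png

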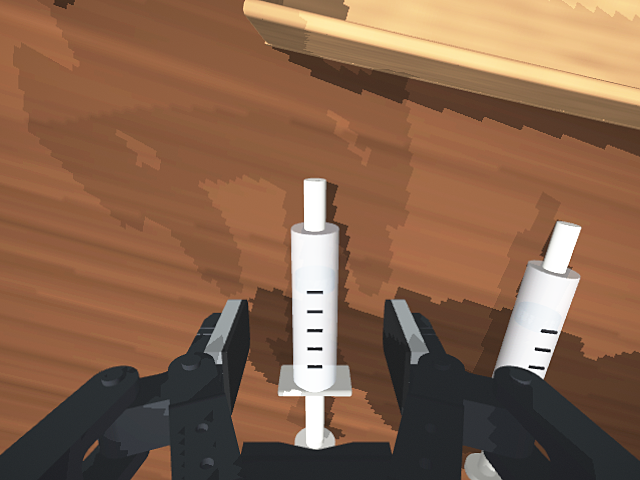

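Call:
arm_command(targets=[[[0.8, 0, 0], 0, 0.6], [[0, 0, 0], 0, 0.6], [[0, 0, 0], 0, 0], [[0, 0, 0], 0, 0], [[0, 0, 0], 0, 0], [[0, 0, 0], 0, 0], [[0, 0, 0], 0, 0], [[0, 0, 0], 0, 0], [[-2, 0, 0], 0, 0], [[-4, 0, 0], 0, 0], [[-4, 0, 0], 0, 0], [[-4, 0, 0], 0, 0], [[0, 0, 0], 0, 0], [[0, 0, 0], 0, 0]], newtons=40)

```text
t: 33.07
ee_pos: [0.4387, 0.049, 0.1469]
ee_rot: [2.071, 0.303, -2.062]
wrist_force: [-0.8, 0.2, -0.6]
grip_width: 0.0159
```

```bash
python3 - <<'E'
from h import *
p=shot('wrist');save(p,'w21.png')
th=np.radians(5.4);Rz=np.array([[np.cos(th),-np.sin(th)],[np.sin(th),np.cos(th)]])
for d in ([-.038,-.007],[.038,-.007],[0,-.007]): print(np.array([.602,.001])+Rz@d)
t=np.array([.602,.001])+Rz@[.036,.007]
plan([*t,.16],5.4)
E
```

```text
[ 0.5648274  -0.00954505]
[ 0.64049011 -0.00239282]
[ 0.60265876 -0.00596893]
t 33.12 tcp [0.4375 0.0488 0.1456] jaw -73.4 down [ 0.001  0.001 -1.   ] q7 -0.92 w 0.0162
twist -1.375 (or 1.766 )
shift cm if before twist [ -1.43   9.3  -18.07]  after twist [-1.43 19.53  5.61]
```

View pics/w21.png

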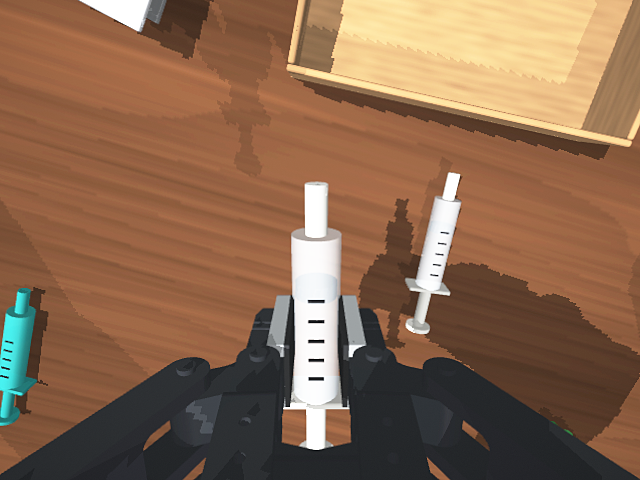

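Call:
arm_command(targets=[[[-0.3, 1.16, -2.26], 0, 0], [[-0.3, 1.16, -2.26], 0, 0], [[-0.3, 1.16, -2.26], 0, 0], [[-0.3, 1.16, -2.26], 0, 0], [[-0.3, 1.16, -2.26], 0, 0], [[-0.3, 1.16, -2.26], 0, 0], [[-0.3, 1.16, -2.26], 0, 0], [[-0.3, 1.16, -2.26], 0, 0], [[0, 0, 0], 0, 0]])

```text
t: 33.87
ee_pos: [0.6402, 0.0091, 0.1676]
ee_rot: [2.067, 0.298, -2.065]
wrist_force: [-0.6, -0.7, -0.7]
grip_width: 0.016
```

Call:
arm_command(targets=[[[0, 0, 0], -0.1, 0], [[0, 0, 0], -0.1, 0], [[0, 0, 0], -0.1, 0], [[0, 0, 0], -0.1, 0], [[0, 0, 0], -0.1, 0], [[0, 0, 0], -0.1, 0], [[0, 0, 0], -0.1, 0], [[0, 0, 0], -0.1, 0], [[0, 0, 0], -0.1, 0], [[0, 0, 0], -0.1, 0], [[0, 0, 0], -0.1, 0], [[0, 0, 0], -0.1, 0], [[0, 0, 0], -0.1, 0], [[0, 0, 0], -0.07, 0], [[0, 0, 0], 0, 0], [[0, 0, 0], 0, 0], [[0, 0, 0], 0, 0]])

```text
t: 35.28
ee_pos: [0.6363, 0.0106, 0.1682]
ee_rot: [1.145, 1.25, -1.147]
wrist_force: [0.2, 0.5, 0.1]
grip_width: 0.0166
```

```bash
python3 - <<'E'
from h import *
p=shot('wrist');save(p,'w22.png')
for o in models.cut_out(p,'carton')[:2]:
    cs,_=cv2.findContours(o['region'].astype(np.uint8),0,1);k=max(cs,key=cv2.contourArea)
    print(o['confidence'],cv2.minAreaRect((unproj(p,k.reshape(-1,2),.05)[:,:2]*1000).astype(np.float32)))
plan([.6372,.0114,.16],5.4)
p=shot('top');save(p,'t22.png')
E
```

```text
0.22 ((469.3045654296875, -20.05905532836914), (95.0128173828125, 27.451581954956055), 15.274874687194824)
t 35.38 tcp [0.6367 0.0107 0.1687] jaw 5.0 down [-0.001  0.    -1.   ] q7 0.29 w 0.0163
twist -0.008 (or 3.134 )
shift cm if before twist [ 0.87  0.05 -0.07]  after twist [ 0.87  0.05 -0.07]
```

View pics/w22.png

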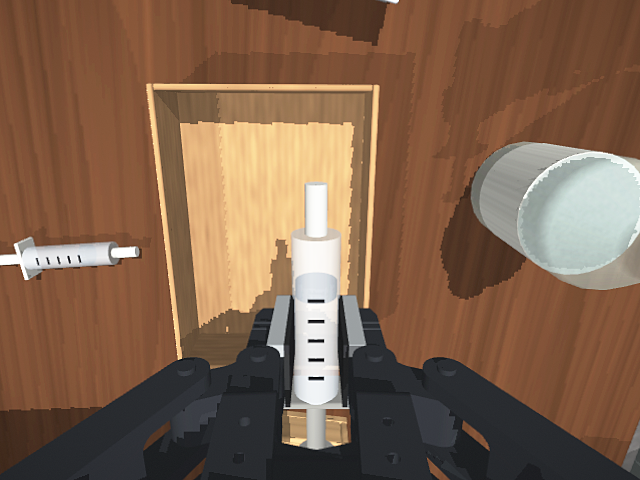

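```bash
python3 - <<'E'
from h import *
p=shot('wrist')
c=unproj(p,[[147,84],[379,85],[177,362]],.05)[:,:2];print(c,(c[1]+c[2])/2,np.linalg.norm(c[0]-c[1]),np.linalg.norm(c[0]-c[2]),np.degrees(np.arctan2(*(c[0]-c[2])[::-1])))
E
```

```text
[[ 0.52779914  0.09221797]
 [ 0.66653741  0.10392728]
 [ 0.54256975 -0.10119702]] [0.60455358 0.00136513] 0.13923152252607618 0.19397817208687348 94.3670554260167
```

Call:
arm_command(targets=[[[3, 0, 0], 0, 0], [[3, 0, 0], 0, 0], [[3, 0, 0], 0, 0], [[3, 0, 0], 0, 0], [[2, 0, 0], 0, 0], [[1, 0, 0], 0, 0], [[0.4, 0, 0], 0, 0], [[0, 0, 0], 0, 0], [[0, 0, 0], 0, 0]])

```text
t: 36.23
ee_pos: [0.6382, 0.0104, 0.0166]
ee_rot: [1.145, 1.248, -1.143]
wrist_force: [-0.3, 0.2, -0.2]
grip_width: 0.0163
```

```bash
python3 - <<'E'
from h import *
p=shot('wrist');save(p,'w23.png')
plan([.638,.009,.012],5)
E
```

```text
t 36.28 tcp [0.6384 0.0105 0.0169] jaw 5.0 down [ 0.003 -0.    -1.   ] q7 0.37 w 0.0159
twist 0.001 (or -3.141 )
shift cm if before twist [ 0.49 -0.06  0.14]  after twist [ 0.49 -0.06  0.14]
```

View pics/w23.png

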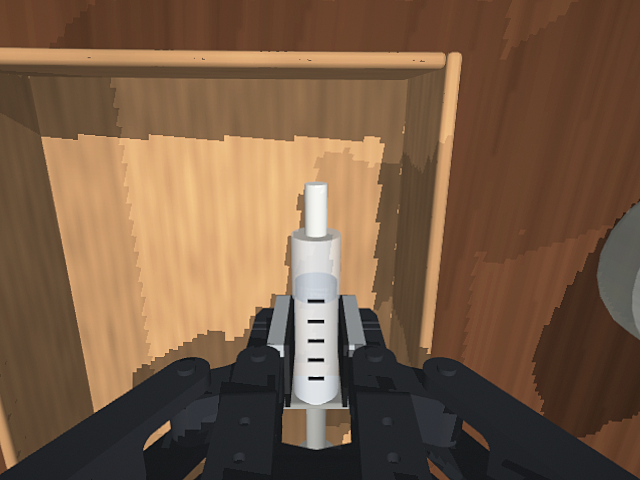

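Call:
arm_command(targets=[[[0.4, 0, 0], 0, 0], [[0, 0, 0], 0, 0], [[0, 0, 0], 0, 0], [[0, 0, 0], 0, 0.3], [[0, 0, 0], 0, 0.3], [[0, 0, 0], 0, 0.3], [[0, 0, 0], 0, 0.3], [[-1.5, 0, 0], 0, 0.3], [[-3, 0, 0], 0, 0.3], [[-4, 0, 0], 0, 0.3], [[-4, 0, 0], 0, 0.5], [[-4, 0, 0], 0, 1], [[0, 0, 0], 0, 1], [[0, 0, 0], 0, 1]])

```text
t: 37.45
ee_pos: [0.6391, 0.0104, 0.1803]
ee_rot: [1.148, 1.245, -1.139]
wrist_force: [0.3, -0.2, -0.2]
grip_width: 0.0731
```

```bash
python3 - <<'E'
from h import *
p=shot('wrist');save(p,'w24.png');syr(p)
plan([.4455,-.041,.16],98.6)
E
```

```text
syr 0.8 mid [ 0.4439 -0.04  ] ang -171.0 len 0.114 sat 9.0
syr 0.8 mid [6.374e-01 6.000e-04] ang 94.6 len 0.126 sat 7.0
t 37.55 tcp [0.6366 0.0108 0.1764] jaw 5.1 down [-0.001  0.    -1.   ] q7 0.29 w 0.0851
twist 1.509 (or -1.633 )
shift cm if before twist [  1.65 -19.49   3.48]  after twist [ 1.65  2.27 19.67]
```

View pics/w24.png

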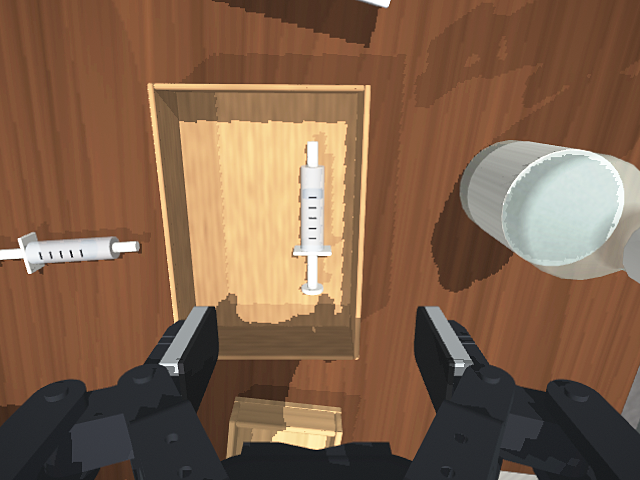

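Call:
arm_command(targets=[[[0, -2.78, 0.5], 0, 1], [[0, -2.78, 0.5], 0, 1], [[0, -2.78, 0.5], 0, 1], [[0, -2.78, 0.5], 0, 1], [[0.5, -2.78, 0.5], 0, 1], [[0.5, -2.78, 0.5], 0, 1], [[0.5, -2.78, 0.5], 0, 1], [[0, 0, 0], 0, 1]])

```text
t: 38.22
ee_pos: [0.4384, -0.0427, 0.1588]
ee_rot: [1.142, 1.256, -1.153]
wrist_force: [-0.7, 0.5, 0.3]
grip_width: 0.0854
```

Call:
arm_command(targets=[[[0, 0, 0], 0.1, 1], [[0, 0, 0], 0.1, 1], [[0, 0, 0], 0.1, 1], [[0, 0, 0], 0.1, 1], [[0, 0, 0], 0.1, 1], [[0, 0, 0], 0.1, 1], [[0, 0, 0], 0.1, 1], [[0, 0, 0], 0.1, 1], [[0, 0, 0], 0.1, 1], [[0, 0, 0], 0.1, 1], [[0, 0, 0], 0.1, 1], [[0, 0, 0], 0.1, 1], [[0, 0, 0], 0.1, 1], [[0, 0, 0], 0.1, 1], [[0, 0, 0], 0.1, 1], [[0, 0, 0], 0, 1], [[0, 0, 0], 0, 1]])

```text
t: 39.63
ee_pos: [0.4459, -0.0414, 0.1607]
ee_rot: [2.135, 0.172, -2.138]
wrist_force: [-0.2, -0.8, -1.1]
grip_width: 0.0857
```

```bash
python3 - <<'E'
from h import *
p=shot('wrist');save(p,'w25.png');syr(p)
plan([.4465,-.04,.005],98.8)
E
```

```text
syr 0.73 mid [ 0.4368 -0.0401] ang -171.4 len 0.126 sat 5.0
syr 0.42 mid [ 0.3395 -0.3348] ang -150.3 len 0.036 sat 6.0
t 39.73 tcp [ 0.4461 -0.0413  0.161 ] jaw -80.7 down [-0.001 -0.    -1.   ] q7 -0.89 w 0.0854
twist 0.008 (or -3.133 )
shift cm if before twist [15.6  -0.13 -0.07]  after twist [15.6  -0.13 -0.07]
```

View pics/w25.png

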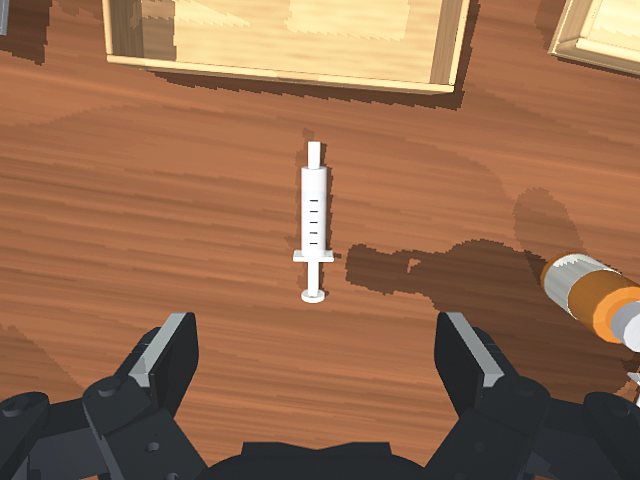

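Call:
arm_command(targets=[[[0, -0.12, 0], 0, 0.6], [[3, 0, 0], 0, 0.6], [[3, 0, 0], 0, 0.6], [[3, 0, 0], 0, 0.6], [[3, 0, 0], 0, 0.6], [[2, 0, 0], 0, 0.6], [[1, 0, 0], 0, 0.6], [[0, 0, 0], 0, 0.6], [[0, 0, 0], 0, 0.6]])

```text
t: 40.48
ee_pos: [0.446, -0.0404, 0.0113]
ee_rot: [2.138, 0.171, -2.139]
wrist_force: [0.6, -0.6, 0.1]
grip_width: 0.0516
```

```bash
python3 - <<'E'
from h import *
p=shot('wrist');save(p,'w26.png')
plan([.4465,-.04,.005],98.8)
E
```

```text
t 40.53 tcp [ 0.4466 -0.0403  0.0118] jaw -80.9 down [ 0.001  0.    -1.   ] q7 -0.61 w 0.0514
twist 0.006 (or -3.136 )
shift cm if before twist [ 0.68 -0.03  0.  ]  after twist [ 0.68 -0.03  0.  ]
```

View pics/w26.png

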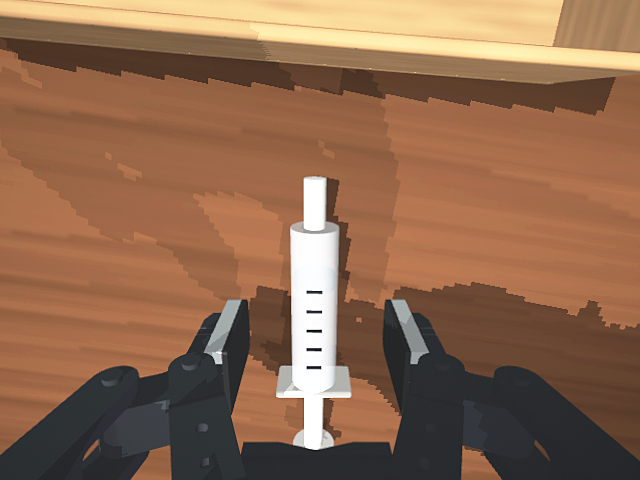

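Call:
arm_command(targets=[[[0.65, 0, 0], 0, 0.6], [[0, 0, 0], 0, 0.6], [[0, 0, 0], 0, 0], [[0, 0, 0], 0, 0], [[0, 0, 0], 0, 0], [[0, 0, 0], 0, 0], [[0, 0, 0], 0, 0], [[0, 0, 0], 0, 0], [[-2, 0, 0], 0, 0], [[-4, 0, 0], 0, 0], [[-4, 0, 0], 0, 0], [[-4, 0, 0], 0, 0], [[-2, 0, 0], 0, 0], [[0, 0, 0], 0, 0], [[0, 0, 0], 0, 0]])

```text
t: 41.78
ee_pos: [0.4468, -0.0396, 0.1656]
ee_rot: [2.141, 0.172, -2.136]
wrist_force: [0.0, -0.1, -1.0]
grip_width: 0.0161
```

```bash
python3 - <<'E'
from h import *
th=np.radians(5);Rz=np.array([[np.cos(th),-np.sin(th)],[np.sin(th),np.cos(th)]])
t=np.array([.604,.002])+Rz@[-.034,.009];print(t)
plan([*t,.16],5)
E
```

```text
[0.56934498 0.00800246]
t 41.78 tcp [ 0.4468 -0.0396  0.1656] jaw -80.8 down [ 0.002  0.001 -1.   ] q7 -0.89 w 0.0161
twist -1.498 (or 1.643 )
shift cm if before twist [  0.59  -2.75 -12.85]  after twist [ 0.59 12.62 -3.67]
```

Call:
arm_command(targets=[[[0, -0.55, -2.57], 0, 0], [[0, -0.55, -2.57], 0, 0], [[0, -0.55, -2.57], 0, 0], [[0, -0.55, -2.57], 0, 0], [[0, -0.55, -2.57], 0, 0], [[0, 0, 0], 0, 0]])

```text
t: 42.28
ee_pos: [0.572, 0.0101, 0.1629]
ee_rot: [2.137, 0.174, -2.136]
wrist_force: [0.1, 1.0, -0.3]
grip_width: 0.0162
```

Call:
arm_command(targets=[[[0, 0, 0], -0.1, 0], [[0, 0, 0], -0.1, 0], [[0, 0, 0], -0.1, 0], [[0, 0, 0], -0.1, 0], [[0, 0, 0], -0.1, 0], [[0, 0, 0], -0.1, 0], [[0, 0, 0], -0.1, 0], [[0, 0, 0], -0.1, 0], [[0, 0, 0], -0.1, 0], [[0, 0, 0], -0.1, 0], [[0, 0, 0], -0.1, 0], [[0, 0, 0], -0.1, 0], [[0, 0, 0], -0.1, 0], [[0, 0, 0], -0.1, 0], [[0, 0, 0], -0.1, 0], [[0, 0, 0], 0, 0], [[0, 0, 0], 0, 0]])

```text
t: 43.7
ee_pos: [0.5676, 0.0071, 0.1636]
ee_rot: [1.146, 1.25, -1.148]
wrist_force: [0.1, -0.4, -0.1]
grip_width: 0.0163
```

```bash
python3 - <<'E'
from h import *
p=shot('wrist');save(p,'w27.png')
plan([.5693,.008,.013],5)
E
```

```text
t 43.75 tcp [0.5679 0.0072 0.1638] jaw 4.8 down [-0.002  0.    -1.   ] q7 0.28 w 0.0158
twist -0.003 (or 3.139 )
shift cm if before twist [15.08  0.17 -0.06]  after twist [15.08  0.18 -0.06]
```

View pics/w27.png

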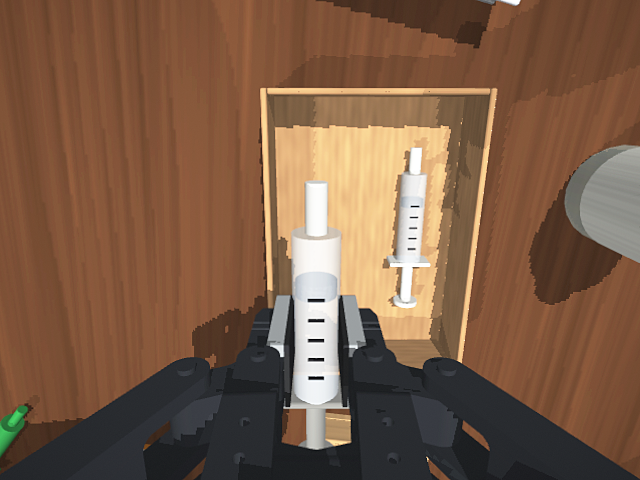

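Call:
arm_command(targets=[[[0, 0.2, 0], 0, 0], [[3, 0, 0], 0, 0], [[3, 0, 0], 0, 0], [[3, 0, 0], 0, 0], [[3, 0, 0], 0, 0], [[2, 0, 0], 0, 0], [[0.6, 0, 0], 0, 0], [[0.5, 0, 0], 0, 0], [[0, 0, 0], 0, 0], [[0, 0, 0], 0, 0]])

```text
t: 44.58
ee_pos: [0.5717, 0.0074, 0.0149]
ee_rot: [1.145, 1.248, -1.143]
wrist_force: [0.5, 0.6, 0.1]
grip_width: 0.016
```

Call:
arm_command(targets=[[[0, 0, 0], 0, 0.3], [[0, 0, 0], 0, 0.3], [[0, 0, 0], 0, 0.3], [[0, 0, 0], 0, 0.3], [[-1.5, 0, 0], 0, 0.3], [[-3, 0, 0], 0, 0.3], [[-4, 0, 0], 0, 0.3], [[-4, 0, 0], 0, 0.5], [[-4, 0, 0], 0, 1], [[0, 0, 0], 0, 1], [[0, 0, 0], 0, 1]])

```text
t: 45.5
ee_pos: [0.5725, 0.0076, 0.1817]
ee_rot: [1.147, 1.246, -1.14]
wrist_force: [0.4, 0.7, -0.6]
grip_width: 0.0727
```

```bash
python3 - <<'E'
from h import *
p=shot('wrist');save(p,'w28.png');syr(p)
p=shot('top');save(p,'t28.png');syr(p)
plan([.381,-.341,.16],93)
E
```

```text
syr 0.81 mid [ 0.3117 -0.2031] ang 49.0 len 0.049 sat 158.0
syr 0.65 mid [ 0.6387 -0.    ] ang 94.6 len 0.128 sat 12.0
syr 0.64 mid [ 0.572 -0.002] ang 94.3 len 0.126 sat 7.0
syr 0.8 mid [ 0.377 -0.342] ang -176.7 len 0.116 sat 18.0
syr 0.76 mid [ 0.2915 -0.2395] ang 56.4 len 0.112 sat 139.0
t 45.7 tcp [0.5696 0.0076 0.1776] jaw 5.0 down [-0.003 -0.    -1.   ] q7 0.27 w 0.0855
twist -1.535 (or 1.607 )
shift cm if before twist [  1.81 -21.85  33.06]  after twist [  1.81 -33.82 -20.66]
```

View pics/w28.png

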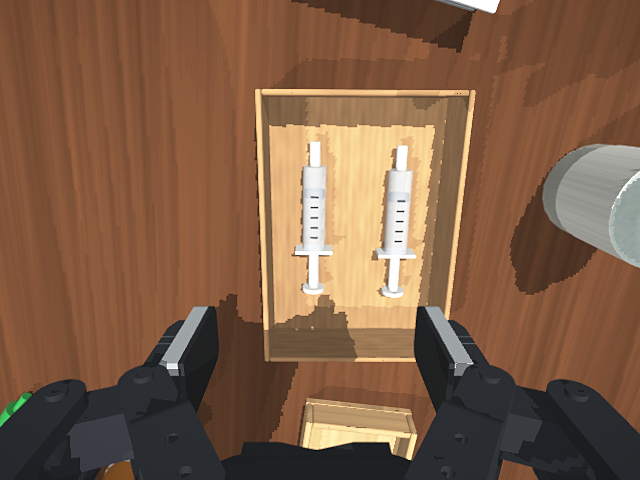

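View pics/t28.png

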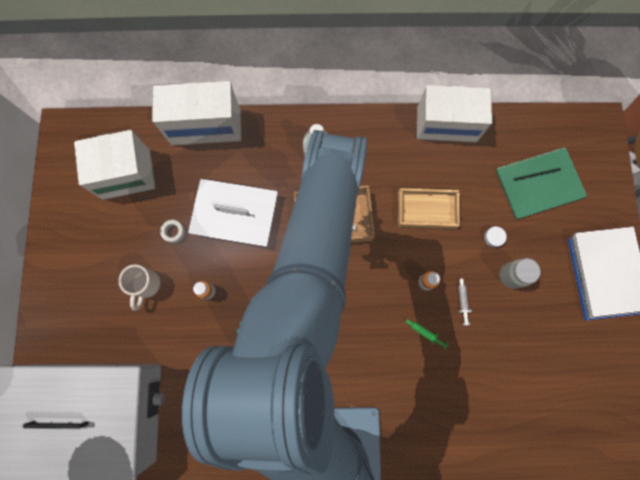

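Call:
arm_command(targets=[[[0, -1.68, 2.54], 0, 1], [[0, -1.68, 2.54], 0, 1], [[0, -1.68, 2.54], 0, 1], [[0, -1.68, 2.54], 0, 1], [[0, -1.68, 2.54], 0, 1], [[0, -1.68, 2.54], 0, 1], [[0, -1.68, 2.54], 0, 1], [[0, -1.68, 2.54], 0, 1], [[0, -1.68, 2.54], 0, 1], [[0, -1.68, 2.54], 0, 1], [[0, -1.68, 2.54], 0, 1], [[0, -1.68, 2.54], 0, 1], [[0, -1.68, 2.54], 0, 1], [[0, 0, 0], 0, 1]])

```text
t: 46.87
ee_pos: [0.3775, -0.3461, 0.1784]
ee_rot: [1.147, 1.246, -1.154]
wrist_force: [-0.4, 0.7, 0.1]
grip_width: 0.0855
```

Call:
arm_command(targets=[[[0, 0, 0], 0.1, 1], [[0, 0, 0], 0.1, 1], [[0, 0, 0], 0.1, 1], [[0, 0, 0], 0.1, 1], [[0, 0, 0], 0.1, 1], [[0, 0, 0], 0.1, 1], [[0, 0, 0], 0.1, 1], [[0, 0, 0], 0.1, 1], [[0, 0, 0], 0.1, 1], [[0, 0, 0], 0.1, 1], [[0, 0, 0], 0.1, 1], [[0, 0, 0], 0.1, 1], [[0, 0, 0], 0.1, 1], [[0, 0, 0], 0.1, 1], [[0, 0, 0], 0.1, 1], [[0, 0, 0], 0.1, 1], [[2, 0, 0], 0, 1], [[0, 0, 0], 0, 1], [[0, 0, 0], 0, 1]])

```text
t: 48.45
ee_pos: [0.3812, -0.3398, 0.1577]
ee_rot: [2.189, 0.067, -2.196]
wrist_force: [0.5, -0.3, 0.1]
grip_width: 0.0855
```

```bash
python3 - <<'E'
from h import *
p=shot('wrist');save(p,'w29.png');syr(p)
plan([.382,-.341,.005],92.7)
E
```

```text
syr 0.82 mid [ 0.3723 -0.3412] ang -177.0 len 0.125 sat 6.0
syr 0.67 mid [ 0.2921 -0.2385] ang 56.6 len 0.123 sat 156.0
t 48.55 tcp [ 0.3819 -0.3407  0.1589] jaw -86.6 down [-0.001  0.    -1.   ] q7 -0.27 w 0.0857
twist 0.012 (or -3.13 )
shift cm if before twist [15.39  0.03 -0.02]  after twist [15.39  0.03 -0.02]
```

View pics/w29.png

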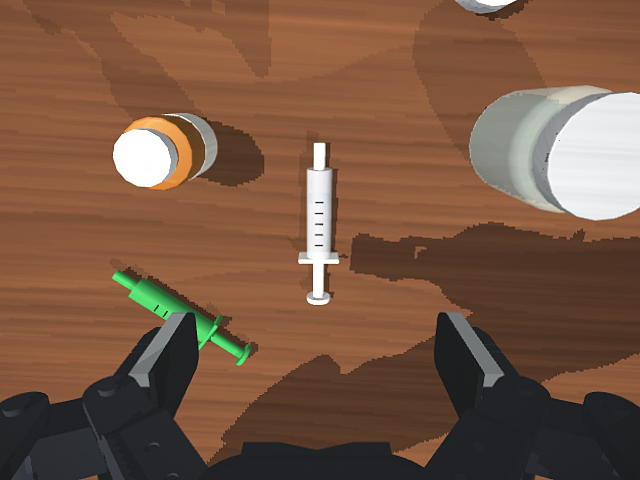

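Call:
arm_command(targets=[[[0, 0.15, 0], 0.012, 0.6], [[3, 0, 0], 0, 0.6], [[3, 0, 0], 0, 0.6], [[3, 0, 0], 0, 0.6], [[3, 0, 0], 0, 0.6], [[2, 0, 0], 0, 0.6], [[0.8, 0, 0], 0, 0.6], [[0, 0, 0], 0, 0.6], [[0, 0, 0], 0, 0.6]])

```text
t: 49.3
ee_pos: [0.3826, -0.3429, 0.0117]
ee_rot: [2.198, 0.05, -2.197]
wrist_force: [-0.1, -0.6, 0.7]
grip_width: 0.0509
```

```bash
python3 - <<'E'
from h import *
p=shot('wrist');save(p,'w30.png')
plan([.382,-.341,.005],92.7)
E
```

```text
t 49.35 tcp [ 0.3829 -0.3431  0.0122] jaw -87.3 down [ 0.002 -0.001 -1.   ] q7 -0.08 w 0.051
twist -0.001 (or 3.141 )
shift cm if before twist [ 0.72 -0.22  0.09]  after twist [ 0.72 -0.22  0.09]
```

View pics/w30.png

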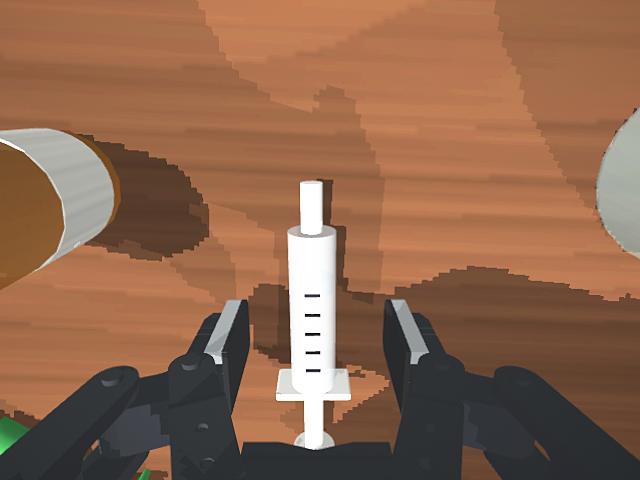

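Centred (barrel at x≈312). Lower and grip.

Call:
arm_command(targets=[[[0.65, -0.1, 0], 0, 0.6], [[0, 0, 0], 0, 0.6], [[0, 0, 0], 0, 0], [[0, 0, 0], 0, 0], [[0, 0, 0], 0, 0], [[0, 0, 0], 0, 0], [[0, 0, 0], 0, 0], [[0, 0, 0], 0, 0], [[-2, 0, 0], 0, 0], [[-4, 0, 0], 0, 0], [[-4, 0, 0], 0, 0], [[-4, 0, 0], 0, 0], [[-4, 0, 0], 0, 0], [[0, 0, 0], 0, 0], [[0, 0, 0], 0, 0]])

```text
t: 50.6
ee_pos: [0.3834, -0.3418, 0.1861]
ee_rot: [2.201, 0.05, -2.192]
wrist_force: [0.3, 0.8, -1.1]
grip_width: 0.0161
```

```bash
python3 - <<'E'
from h import *
plan([.605,.0105,.16],5)
p=shot('wrist');save(p,'w31.png')
E
```

```text
t 50.6 tcp [ 0.3834 -0.3418  0.1861] jaw -87.3 down [ 0.004 -0.002 -1.   ] q7 -0.31 w 0.0161
twist 1.531 (or -1.611 )
shift cm if before twist [  2.64 -34.15 -23.79]  after twist [  2.64 -25.14  33.17]
```

View pics/w31.png

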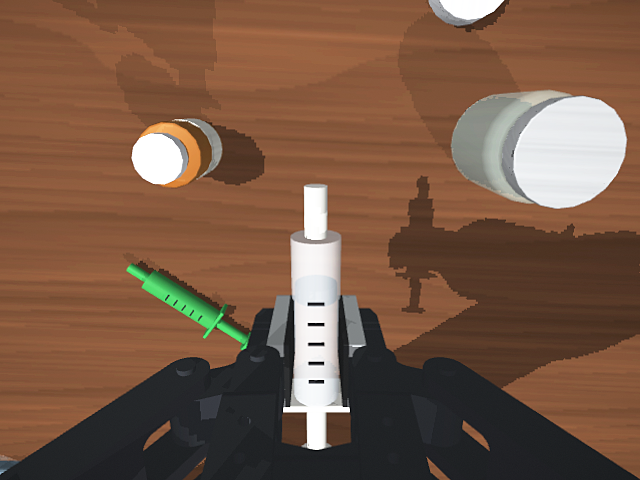

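Call:
arm_command(targets=[[[0, -2.44, -1.7], 0, 0], [[0, -2.44, -1.7], 0, 0], [[0, -2.44, -1.7], 0, 0], [[0, -2.44, -1.7], 0, 0], [[0, -2.44, -1.7], 0, 0], [[0, -2.44, -1.7], 0, 0], [[0, -2.44, -1.7], 0, 0], [[0, -2.44, -1.7], 0, 0], [[0, -2.44, -1.7], 0, 0], [[0, -2.44, -1.7], 0, 0], [[0, -2.44, -1.7], 0, 0], [[0, -2.44, -1.7], 0, 0], [[0, -2.44, -1.7], 0, 0], [[0, -2.44, -1.7], 0, 0], [[0, 0, 0], 0, 0]])

```text
t: 51.9
ee_pos: [0.6057, 0.0186, 0.1815]
ee_rot: [2.192, 0.064, -2.197]
wrist_force: [0.5, 2.3, 0.6]
grip_width: 0.0163
```

Call:
arm_command(targets=[[[0, 0, 0], -0.1, 0], [[0, 0, 0], -0.1, 0], [[0, 0, 0], -0.1, 0], [[0, 0, 0], -0.1, 0], [[0, 0, 0], -0.1, 0], [[0, 0, 0], -0.1, 0], [[0, 0, 0], -0.1, 0], [[0, 0, 0], -0.1, 0], [[0, 0, 0], -0.1, 0], [[0, 0, 0], -0.1, 0], [[0, 0, 0], -0.1, 0], [[0, 0, 0], -0.1, 0], [[0, 0, 0], -0.1, 0], [[0, 0, 0], -0.1, 0], [[0, 0, 0], -0.1, 0], [[0, 0, 0], -0.11, 0], [[0, 0, 0], 0, 0], [[0, 0, 0], 0, 0]])

```text
t: 53.4
ee_pos: [0.603, 0.0111, 0.183]
ee_rot: [1.147, 1.249, -1.15]
wrist_force: [-0.7, 0.0, -0.4]
grip_width: 0.0163
```

```bash
python3 - <<'E'
from h import *
plan([.605,.0105,.025],5)
p=shot('wrist');save(p,'w32.png')
E
```

```text
t 53.4 tcp [0.603  0.0111 0.183 ] jaw 4.7 down [-0.002  0.    -1.   ] q7 0.32 w 0.0163
twist -0.005 (or 3.137 )
shift cm if before twist [15.8   0.23  0.08]  after twist [15.8   0.23  0.08]
```

View pics/w32.png

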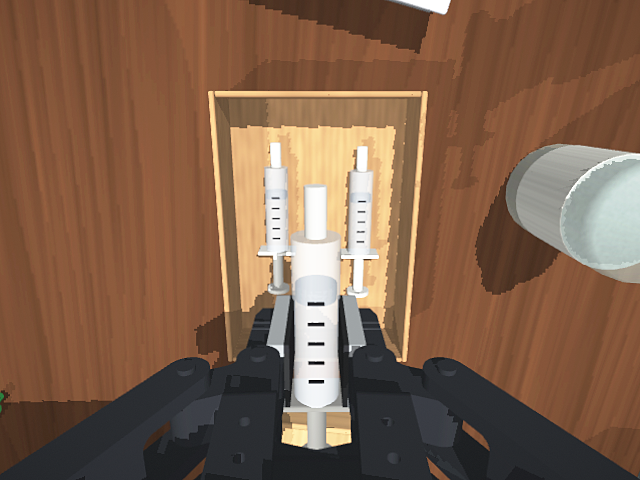

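Call:
arm_command(targets=[[[0, 0.23, -0.8], 0, 0], [[3, 0, 0], 0, 0], [[3, 0, 0], 0, 0], [[3, 0, 0], 0, 0], [[3, 0, 0], 0, 0], [[2, 0, 0], 0, 0], [[1, 0, 0], 0, 0], [[0, 0, 0], 0, 0], [[0, 0, 0], 0, 0]])

```text
t: 54.2
ee_pos: [0.6059, 0.0196, 0.0347]
ee_rot: [1.146, 1.248, -1.146]
wrist_force: [1.0, -0.0, 0.1]
grip_width: 0.0159
```

```bash
python3 - <<'E'
from h import *
plan([.605,.018,.015],5)
p=shot('wrist');save(p,'w33.png')
E
```

```text
t 54.2 tcp [0.6059 0.0196 0.0347] jaw 4.9 down [ 0. -0. -1.] q7 0.41 w 0.0159
twist -0.002 (or 3.14 )
shift cm if before twist [ 1.97 -0.11  0.15]  after twist [ 1.97 -0.11  0.15]
```

View pics/w33.png

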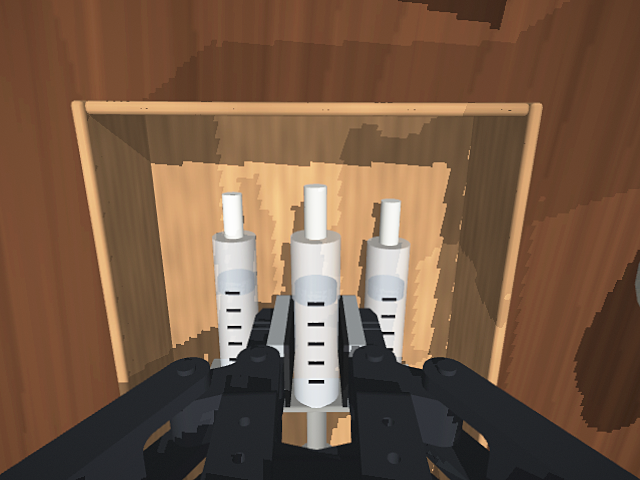

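Call:
arm_command(targets=[[[1, -0.1, 0], 0, 0], [[0.5, 0, 0], 0, 0], [[0, 0, 0], 0, 0], [[0.3, 0, 0], 0, 0], [[0, 0, 0], 0, 0]])

```text
t: 54.67
ee_pos: [0.6045, 0.0193, 0.0162]
ee_rot: [1.146, 1.249, -1.146]
wrist_force: [-0.7, 0.7, -0.1]
grip_width: 0.0158
```

Call:
arm_command(targets=[[[0, 0, 0], 0, 0.26], [[0, 0, 0], 0, 0.26], [[0, 0, 0], 0, 0.26], [[0, 0, 0], 0, 0.26], [[-1, 0, 0], 0, 0.26], [[-2, 0, 0], 0, 0.26], [[-4, 0, 0], 0, 0.26], [[-4, 0, 0], 0, 0.4], [[-4, 0, 0], 0, 1], [[0, 0, 0], 0, 1], [[0, 0, 0], 0, 1]])

```text
t: 55.58
ee_pos: [0.6065, 0.0193, 0.1698]
ee_rot: [1.149, 1.245, -1.141]
wrist_force: [-0.2, 0.2, -1.4]
grip_width: 0.0696
```

```bash
python3 - <<'E'
from h import *
p=shot('wrist');save(p,'w34.png');syr(p)
p=shot('scene');
for n in ('bottle0',):
  for uv,c in tips(p,n): print('scene',c,unproj(p,uv,0)[0])
p=shot('top')
for uv,c in tips(p,n): print('top',c,unproj(p,uv,0)[0])
plan([.422,-.2475,.22],0)
E
```

```text
syr 0.87 mid [0.6048 0.0089] ang 95.4 len 0.128 sat 12.0
syr 0.74 mid [6.381e-01 4.000e-04] ang 94.9 len 0.127 sat 10.0
syr 0.68 mid [ 0.5713 -0.0024] ang 94.1 len 0.127 sat 7.0
scene 0.84 [0.40686599 0.33268033 0.        ]
scene 0.65 [ 0.4284586 -0.2421966  0.       ]
top 0.83 [ 0.42942788 -0.25041731  0.        ]
top 0.7 [0.41452423 0.33835393 0.        ]
t 55.88 tcp [0.6037 0.0193 0.1652] jaw 4.9 down [-0.002 -0.    -1.   ] q7 0.32 w 0.0852
twist 0.086 (or -3.056 )
shift cm if before twist [ -5.43 -20.41  25.02]  after twist [ -5.43 -18.18  26.68]
```

View pics/w34.png

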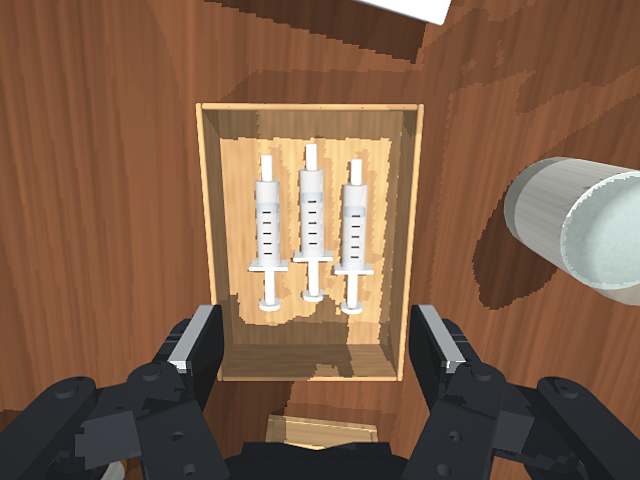

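Call:
arm_command(targets=[[[-0.5, -1.85, 2.27], 0, 1], [[-0.5, -1.85, 2.27], 0, 1], [[-0.5, -1.85, 2.27], 0, 1], [[-0.5, -1.85, 2.27], 0, 1], [[-0.5, -1.85, 2.27], 0, 1], [[-0.5, -1.85, 2.27], 0, 1], [[-0.5, -1.85, 2.27], 0, 1], [[-0.5, -1.85, 2.27], 0, 1], [[-0.5, -1.85, 2.27], 0, 1], [[-0.5, -1.85, 2.27], 0, 1], [[-0.5, -1.85, 2.27], 0, 1], [[0, 0, 0], 0.1, 1], [[0, 0, 0], 0, 1], [[0, 0, 0], 0, 1]])

```text
t: 57.05
ee_pos: [0.4232, -0.2465, 0.2208]
ee_rot: [1.218, 1.205, -1.218]
wrist_force: [0.8, 0.3, -0.1]
grip_width: 0.0856
```

```bash
python3 - <<'E'
from h import *
plan([.425,-.247,.22],-2)
p=shot('wrist');save(p,'w35.png');print(tips(p,'bottle0'),[unproj(p,u,0) for u,_ in tips(p,'bottle0')])
E
```

```text
t 57.05 tcp [ 0.4232 -0.2465  0.2208] jaw -0.7 down [-0.001  0.    -1.   ] q7 0.71 w 0.0856
twist 0.023 (or -3.118 )
shift cm if before twist [0.08 0.18 0.05]  after twist [0.08 0.18 0.04]
[(array([324.6, 196. ]), 0.94), (array([438.3, 380.9]), 0.63)] [array([[ 0.43052352, -0.24559714,  0.        ]]), array([[ 0.54859981, -0.4442288 ,  0.        ]])]
```

View pics/w35.png

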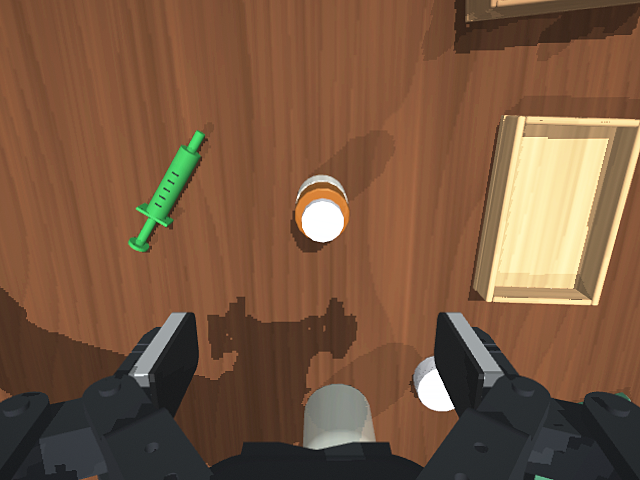

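```bash
python3 - <<'E'
from h import *
p=shot('wrist')
print(unproj(p,[[323,220]],.085), unproj(p,[[321.5,209]],.033))
c=unproj(p,[[503,116],[640,120],[599,304],[490,299]],.032)[:,:2];print(c,(c[0]+c[2])/2,(c[1]+c[3])/2)
plan([.427,-.247,.031],-2)
E
```

```text
[[ 0.42839538 -0.24421071  0.085     ]] [[ 0.4278786  -0.24892988  0.033     ]]
[[ 0.56910224 -0.17655399]
 [ 0.67444063 -0.18116067]
 [ 0.67463819 -0.33874977]
 [ 0.5777549  -0.33322401]] [ 0.62187022 -0.25765188] [ 0.62609777 -0.25719234]
t 57.25 tcp [ 0.4237 -0.246   0.221 ] jaw -0.6 down [-0.001  0.    -1.   ] q7 0.71 w 0.0855
twist 0.024 (or -3.117 )
shift cm if before twist [19.    0.34  0.1 ]  after twist [19.    0.34  0.1 ]
```

Call:
arm_command(targets=[[[0, 0.45, -0.1], 0, 1], [[3, 0, 0], 0, 1], [[3, 0, 0], 0, 1], [[3, 0, 0], 0, 1], [[0, 0, 0], 0, 1], [[0, 0, 0], 0, 1]])

```text
t: 57.75
ee_pos: [0.4272, -0.2456, 0.1308]
ee_rot: [1.218, 1.206, -1.221]
wrist_force: [0.3, -0.2, 0.4]
grip_width: 0.0852
```

```bash
python3 - <<'E'
from h import *
plan([.428,-.245,.031],-1)
p=shot('wrist');save(p,'w36.png')
E
```

```text
t 57.75 tcp [ 0.4272 -0.2456  0.1308] jaw -0.8 down [-0.003  0.001 -1.   ] q7 0.83 w 0.0852
twist 0.004 (or -3.138 )
shift cm if before twist [ 9.98  0.11 -0.05]  after twist [ 9.98  0.11 -0.05]
```

View pics/w36.png

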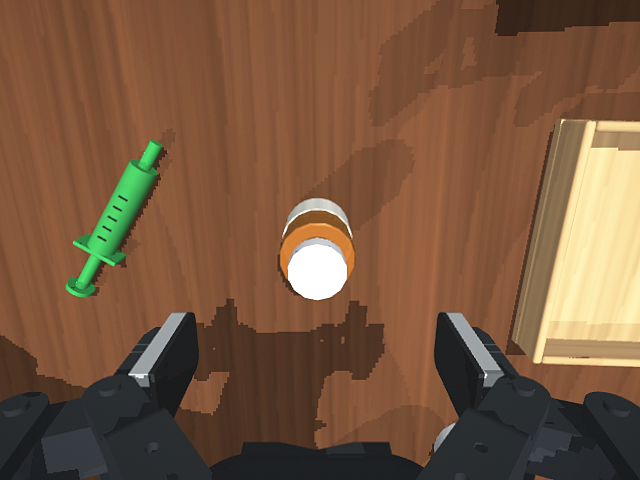

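```bash
python3 - <<'E'
from h import *
p=shot('wrist')
print(unproj(p,[[317.5,269]],.085))
plan([.428,-.245,.031],-1)
E
```

```text
[[ 0.4288231  -0.24586413  0.085     ]]
t 57.85 tcp [ 0.4289 -0.2466  0.1328] jaw -0.8 down [ 0.002 -0.001 -1.   ] q7 0.83 w 0.0856
twist 0.004 (or -3.138 )
shift cm if before twist [10.18 -0.11 -0.17]  after twist [10.18 -0.11 -0.17]
```

Call:
arm_command(targets=[[[2, 0, -0.1], 0, 1], [[3, 0, 0], 0, 1], [[3, 0, 0], 0, 1], [[2, 0, 0], 0, 1], [[0, 0, 0], 0, 1], [[0, 0, 0], 0, 1], [[0, 0, 0], 0, 0], [[0, 0, 0], 0, 0], [[0, 0, 0], 0, 0], [[0, 0, 0], 0, 0], [[0, 0, 0], 0, 0], [[0, 0, 0], 0, 0]], newtons=40)

```text
t: 58.85
ee_pos: [0.4286, -0.2453, 0.0326]
ee_rot: [1.22, 1.201, -1.218]
wrist_force: [-1.3, 1.2, 10.3]
grip_width: 0.0412
```

Call:
arm_command(targets=[[[-2, 0, 0], 0, 0], [[-4, 0, 0], 0, 0], [[-4, 0, 0], 0, 0], [[-4, 0, 0], 0, 0], [[0, 0, 0], 0, 0], [[0, 0, 0], 0, 0]])

```text
t: 59.35
ee_pos: [0.4293, -0.2454, 0.1735]
ee_rot: [1.221, 1.199, -1.216]
wrist_force: [-0.1, 0.9, -2.7]
grip_width: 0.0411
```

```bash
python3 - <<'E'
from h import *
plan([.624,-.290,.16],-1)
p=shot('wrist');save(p,'w37.png')
E
```

```text
t 59.35 tcp [ 0.4293 -0.2454  0.1735] jaw -0.8 down [ 0.005 -0.001 -1.   ] q7 0.78 w 0.0411
twist 0.004 (or -3.138 )
shift cm if before twist [ 1.45 19.52  4.2 ]  after twist [ 1.45 19.54  4.12]
```

View pics/w37.png

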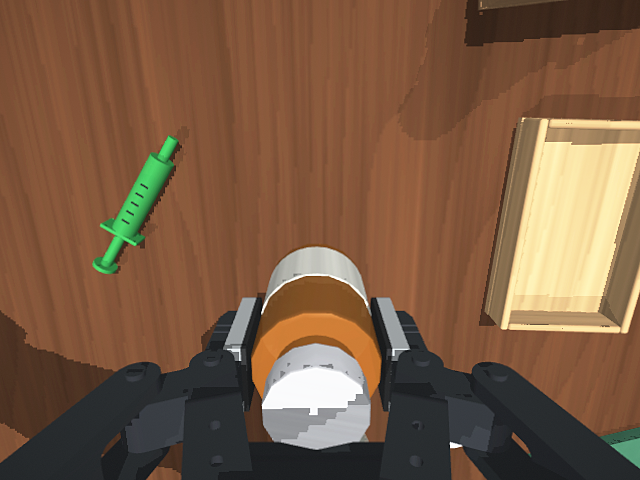

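Call:
arm_command(targets=[[[0, 2.44, 0.52], 0, 0], [[0, 2.44, 0.52], 0, 0], [[0, 2.44, 0.52], 0, 0], [[0, 2.44, 0.52], 0, 0], [[0, 2.44, 0.52], 0, 0], [[0, 2.44, 0.52], 0, 0], [[0, 2.44, 0.52], 0, 0], [[0, 2.44, 0.52], 0, 0], [[0, 0, 0], 0, 0], [[0, 0, 0], 0, 0], [[0, 0, 0], 0, 0], [[0, 0, 0], 0, 0]])

```text
t: 60.4
ee_pos: [0.6207, -0.2892, 0.1703]
ee_rot: [1.22, 1.205, -1.222]
wrist_force: [0.2, 0.8, -1.5]
grip_width: 0.0411
```

```bash
python3 - <<'E'
from h import *
plan([.624,-.290,.039],-1)
p=shot('wrist');save(p,'w38.png')
E
```

```text
t 60.4 tcp [ 0.6207 -0.2892  0.1703] jaw -0.9 down [-0.002  0.001 -1.   ] q7 0.71 w 0.0411
twist 0.002 (or -3.139 )
shift cm if before twist [13.13  0.37  0.08]  after twist [13.13  0.37  0.08]
```

View pics/w38.png

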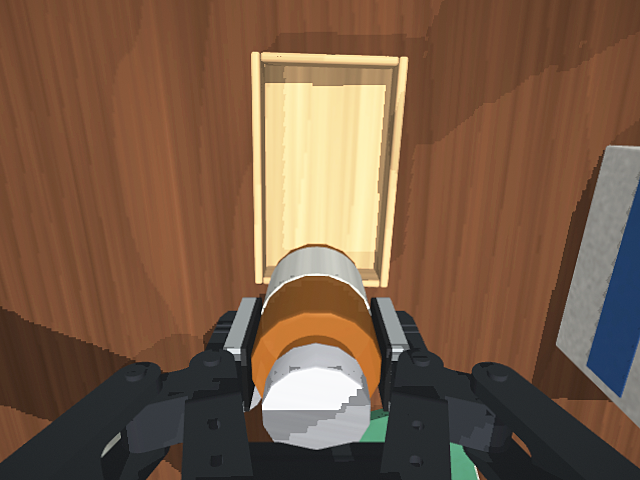

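```bash
python3 - <<'E'
from h import *
p=shot('wrist')
c=unproj(p,[[251,52],[408,58],[386,287],[256,284]],.032)[:,:2];print(c,c.mean(0),np.degrees(np.arctan2(*(c[0]-c[3])[::-1])),np.degrees(np.arctan2(*(c[1]-c[2])[::-1])))
print(np.linalg.norm(c-np.roll(c,1,0),axis=1))
plan([.624,-.290,.039],-1)
E
```

```text
[[ 0.58117769 -0.17783986]
 [ 0.6804556  -0.18289016]
 [ 0.67247482 -0.34128186]
 [ 0.57471128 -0.3374632 ]] [ 0.62720485 -0.25986877] 87.68019234156327 87.11551351106397
[0.15975427 0.09940628 0.15859264 0.09783809]
t 60.5 tcp [ 0.6214 -0.2892  0.1711] jaw -0.8 down [-0.001  0.001 -1.   ] q7 0.71 w 0.0412
twist 0.003 (or -3.139 )
shift cm if before twist [13.21  0.28  0.08]  after twist [13.21  0.28  0.08]
```

Call:
arm_command(targets=[[[0, 0.4, 0.35], 0, 0], [[3, 0, 0], 0, 0], [[3, 0, 0], 0, 0], [[3, 0, 0], 0, 0], [[2, 0, 0], 0, 0], [[0, 0, 0], 0, 0], [[0, 0, 0], 0, 0]])

```text
t: 61.08
ee_pos: [0.6258, -0.2929, 0.0609]
ee_rot: [1.219, 1.204, -1.221]
wrist_force: [0.6, 0.3, -0.7]
grip_width: 0.0413
```

```bash
python3 - <<'E'
from h import *
plan([.6255,-.293,.039],-1)
p=shot('wrist');save(p,'w39.png')
E
```

```text
t 61.08 tcp [ 0.6258 -0.2929  0.0609] jaw -0.8 down [-0.002  0.    -1.   ] q7 0.76 w 0.0413
twist 0.003 (or -3.138 )
shift cm if before twist [ 2.19 -0.03  0.01]  after twist [ 2.19 -0.03  0.01]
```

View pics/w39.png

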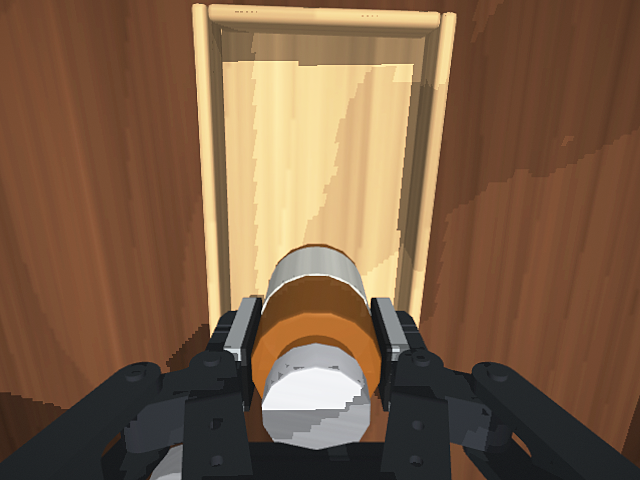

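Call:
arm_command(targets=[[[1.5, 0, 0], 0, 0], [[0.5, 0, 0], 0, 0], [[0.2, 0, 0], 0, 0], [[0, 0, 0], 0, 0], [[0, 0, 0], 0, 0]])

```text
t: 61.55
ee_pos: [0.6266, -0.2931, 0.0397]
ee_rot: [1.219, 1.202, -1.219]
wrist_force: [0.1, 0.8, -0.4]
grip_width: 0.0414
```

Call:
arm_command(targets=[[[0.15, 0, 0], 0, 0], [[0, 0, 0], 0, 0], [[0, 0, 0], 0, 0.8], [[0, 0, 0], 0, 0.8], [[0, 0, 0], 0, 0.8], [[0, 0, 0], 0, 0.8], [[0, 0, 0], 0, 0.8], [[-2, 0, 0], 0, 1], [[-4, 0, 0], 0, 1], [[-4, 0, 0], 0, 1], [[-4, 0, 0], 0, 1], [[0, 0, 0], 0, 1], [[0, 0, 0], 0, 1]])

```text
t: 62.63
ee_pos: [0.6279, -0.2939, 0.1809]
ee_rot: [1.22, 1.197, -1.217]
wrist_force: [0.0, -0.1, -1.2]
grip_width: 0.0856
```

```bash
python3 - <<'E'
from h import *
plan([.41,.335,.22],0)
p=shot('wrist');save(p,'w40.png')
p=shot('top');
print([(unproj(p,u,0),c) for u,c in tips(p,'bottle0')])
E
```

```text
t 62.63 tcp [ 0.6279 -0.2939  0.1809] jaw -0.8 down [ 0.005 -0.002 -1.   ] q7 0.71 w 0.0856
twist -0.014 (or 3.128 )
shift cm if before twist [ -4.15 -22.64 -62.57]  after twist [ -4.15 -21.77 -62.88]
[(array([[0.41055517, 0.34411095, 0.        ]]), 0.65)]
```

View pics/w40.png

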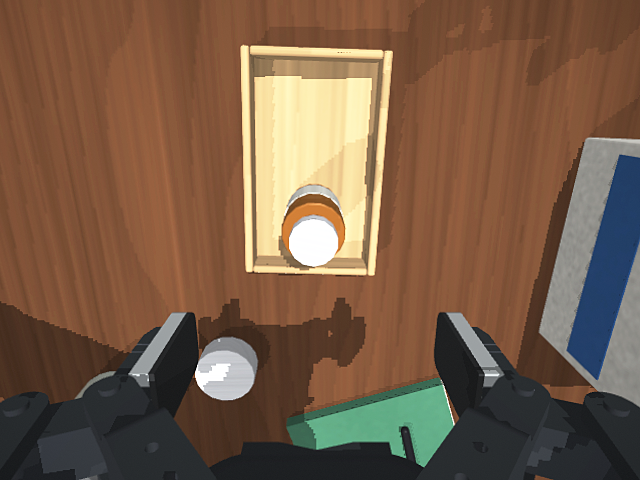

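Call:
arm_command(targets=[[[-0.2, -1.13, -3.13], 0, 1], [[-0.2, -1.13, -3.13], 0, 1], [[-0.2, -1.13, -3.13], 0, 1], [[-0.2, -1.13, -3.13], 0, 1], [[-0.2, -1.13, -3.13], 0, 1], [[-0.2, -1.13, -3.13], 0, 1], [[-0.2, -1.13, -3.13], 0, 1], [[-0.2, -1.13, -3.13], 0, 1], [[-0.2, -1.13, -3.13], 0, 1], [[-0.2, -1.13, -3.13], 0, 1], [[-0.2, -1.13, -3.13], 0, 1], [[-0.2, -1.13, -3.13], 0, 1], [[-0.2, -1.13, -3.13], 0, 1], [[-0.2, -1.13, -3.13], 0, 1], [[-0.2, -1.13, -3.13], 0, 1], [[-0.2, -1.13, -3.13], 0, 1], [[-0.2, -1.13, -3.13], 0, 1], [[-0.2, -1.13, -3.13], 0, 1], [[-0.2, -1.13, -3.13], 0, 1], [[-0.2, -1.13, -3.13], 0, 1]])

```text
t: 64.45
ee_pos: [0.4075, 0.3372, 0.2166]
ee_rot: [1.217, 1.202, -1.221]
wrist_force: [0.8, -0.0, 0.5]
grip_width: 0.0855
```

Call:
arm_command(targets=[[[0, 0, 0], 0, 1], [[0, 0, 0], 0, 1], [[0, 0, 0], 0, 1]])

```text
t: 64.7
ee_pos: [0.4087, 0.3352, 0.2168]
ee_rot: [1.217, 1.202, -1.221]
wrist_force: [0.8, -0.3, 0.3]
grip_width: 0.0857
```

```bash
python3 - <<'E'
from h import *
plan([.41,.335,.22],0)
p=shot('wrist');save(p,'w41.png')
E
```

```text
t 64.7 tcp [0.4087 0.3352 0.2168] jaw -0.8 down [-0.001 -0.002 -1.   ] q7 -0.49 w 0.0857
twist -0.014 (or 3.128 )
shift cm if before twist [-0.32  0.13  0.02]  after twist [-0.32  0.13  0.02]
```

View pics/w41.png

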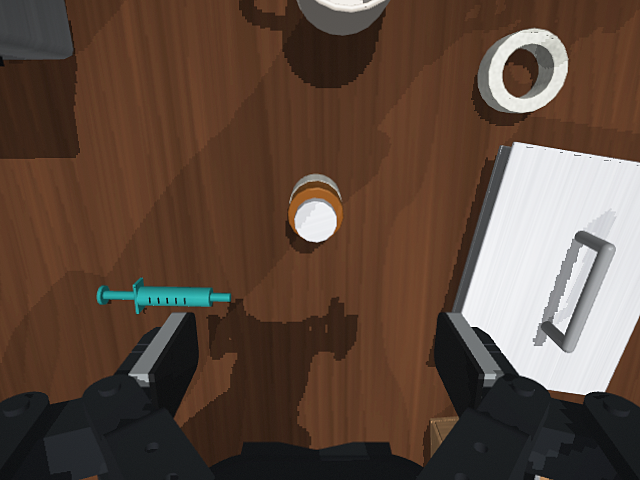

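```bash
python3 - <<'E'
from h import *
p=shot('wrist')
b=unproj(p,[[316,221]],.085)[0];print(b)
plan([b[0],b[1],.13],-1)
E
```

```text
[0.40885416 0.33633149 0.085     ]
t 64.8 tcp [0.4094 0.3345 0.2173] jaw -0.9 down [-0.001 -0.002 -1.   ] q7 -0.49 w 0.0852
twist 0.001 (or -3.14 )
shift cm if before twist [ 8.73 -0.05 -0.19]  after twist [ 8.73 -0.05 -0.19]
```

Call:
arm_command(targets=[[[0, 0, -0.1], 0, 1], [[3, 0, 0], 0, 1], [[3, 0, 0], 0, 1], [[3, 0, 0], 0, 1], [[3, 0, 0], 0, 1], [[3, 0, 0], 0, 1], [[2.5, 0, 0], 0, 1], [[1, 0, 0], 0, 1], [[0, 0, 0], 0, 1], [[0, 0, 0], 0, 1]])

```text
t: 65.63
ee_pos: [0.4098, 0.3368, 0.0334]
ee_rot: [1.22, 1.202, -1.22]
wrist_force: [0.9, -0.3, 0.4]
grip_width: 0.0851
```

```bash
python3 - <<'E'
from h import *
plan([.409,.336,.032],-1)
p=shot('wrist');save(p,'w42.png')
E
```

```text
t 65.63 tcp [0.4098 0.3368 0.0334] jaw -0.9 down [ 0. -0. -1.] q7 -0.31 w 0.0851
twist 0.002 (or -3.139 )
shift cm if before twist [ 0.14 -0.08  0.08]  after twist [ 0.14 -0.08  0.08]
```

View pics/w42.png

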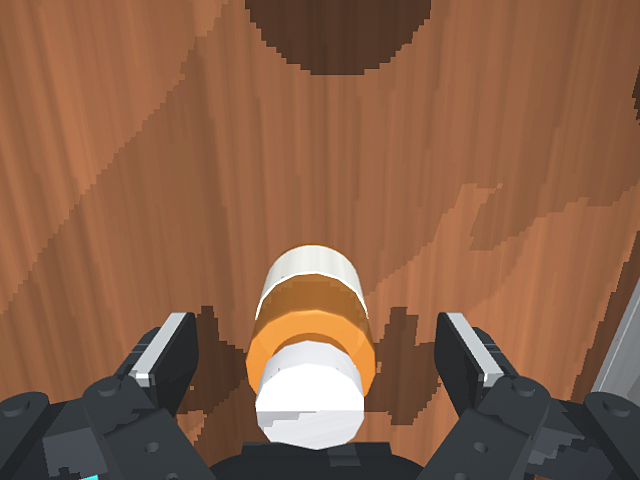

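Bottle centred at x≈312 between the pads. I'll grip and lift.

Call:
arm_command(targets=[[[0, 0, 0], 0, 0], [[0, 0, 0], 0, 0], [[0, 0, 0], 0, 0], [[0, 0, 0], 0, 0], [[0, 0, 0], 0, 0], [[0, 0, 0], 0, 0], [[0, 0, 0], 0, 0], [[-2, 0, 0], 0, 0], [[-4, 0, 0], 0, 0], [[-4, 0, 0], 0, 0], [[-4, 0, 0], 0, 0], [[-3, 0, 0], 0, 0], [[0, 0, 0], 0, 0], [[0, 0, 0], 0, 0]])

```text
t: 66.85
ee_pos: [0.4096, 0.338, 0.2043]
ee_rot: [1.222, 1.204, -1.216]
wrist_force: [-0.6, 0.0, -2.2]
grip_width: 0.0409
```

```bash
python3 - <<'E'
from h import *
plan([.6285,-.223,.2],-1)
p=shot('wrist');save(p,'w43.png')
E
```

```text
t 66.85 tcp [0.4096 0.338  0.2043] jaw -0.8 down [ 0.002  0.003 -1.   ] q7 -0.47 w 0.0409
twist 0.004 (or -3.138 )
shift cm if before twist [ 0.3  22.64 55.8 ]  after twist [ 0.3  22.86 55.71]
```

View pics/w43.png

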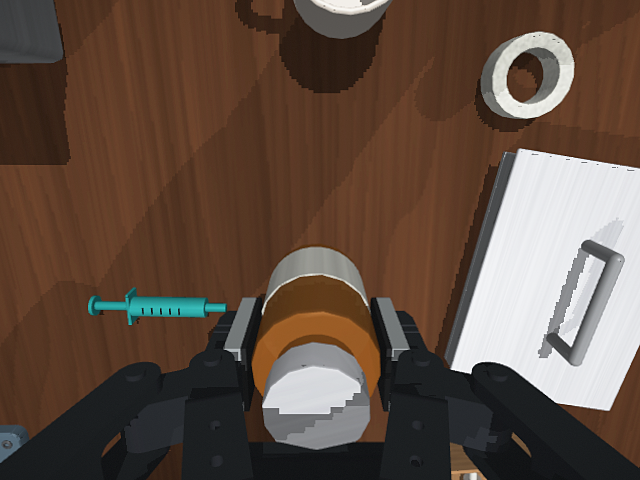

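Call:
arm_command(targets=[[[0, 1.13, 2.79], 0, 0], [[0, 1.13, 2.79], 0, 0], [[0, 1.13, 2.79], 0, 0], [[0, 1.13, 2.79], 0, 0], [[0, 1.13, 2.79], 0, 0], [[0, 1.13, 2.79], 0, 0], [[0, 1.13, 2.79], 0, 0], [[0, 1.13, 2.79], 0, 0], [[0, 1.13, 2.79], 0, 0], [[0, 1.13, 2.79], 0, 0], [[0, 1.13, 2.79], 0, 0], [[0, 1.13, 2.79], 0, 0], [[0, 1.13, 2.79], 0, 0], [[0, 1.13, 2.79], 0, 0], [[0, 1.13, 2.79], 0, 0], [[0, 1.13, 2.79], 0, 0], [[0, 1.13, 2.79], 0, 0], [[0, 1.13, 2.79], 0, 0], [[0, 1.13, 2.79], 0, 0], [[0, 1.13, 2.79], 0, 0]])

```text
t: 68.57
ee_pos: [0.6263, -0.2247, 0.1999]
ee_rot: [1.219, 1.207, -1.222]
wrist_force: [0.8, 0.1, -0.5]
grip_width: 0.0409
```

Call:
arm_command(targets=[[[0, 0, 0], 0, 0], [[0, 0, 0], 0, 0], [[0, 0, 0], 0, 0], [[0, 0, 0], 0, 0]])

```text
t: 68.9
ee_pos: [0.6268, -0.222, 0.2014]
ee_rot: [1.219, 1.206, -1.219]
wrist_force: [-0.3, -0.4, -2.4]
grip_width: 0.0408
```

```bash
python3 - <<'E'
from h import *
plan([.6285,-.223,.04],-1)
p=shot('wrist');save(p,'w44.png')
p=shot('scene');cv2.imwrite('pics/s44.png',cv2.resize(cv2.cvtColor(p['color'],4)[100:280,140:380],(800,600)))
E
```

```text
t 68.9 tcp [ 0.6268 -0.222   0.2014] jaw -0.7 down [-0.002  0.002 -1.   ] q7 0.61 w 0.0408
twist 0.005 (or -3.137 )
shift cm if before twist [16.14  0.21  0.13]  after twist [16.14  0.21  0.12]
```

View pics/w44.png

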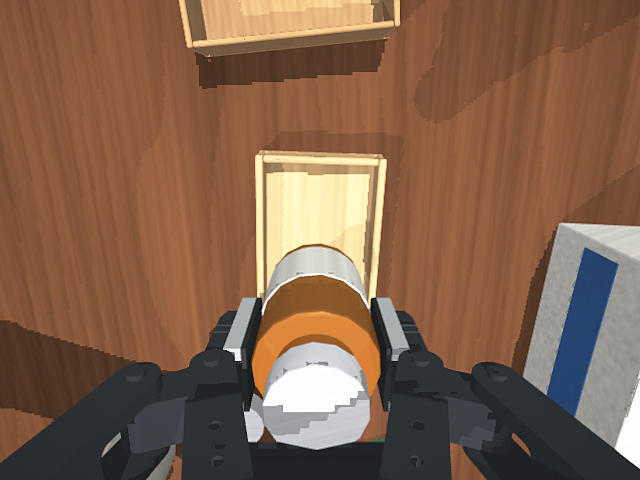

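View pics/s44.png

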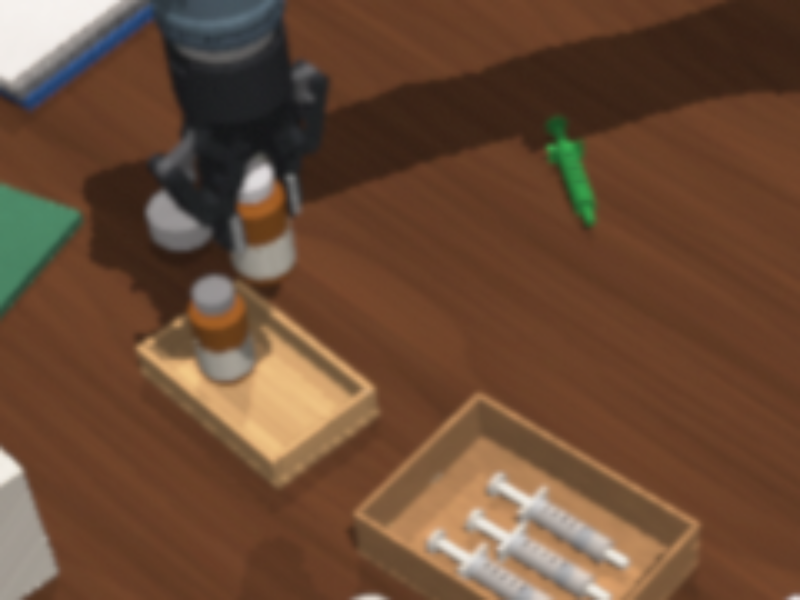

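Call:
arm_command(targets=[[[0, 0.15, 0.1], 0, 0], [[3, 0, 0], 0, 0], [[3, 0, 0], 0, 0], [[3, 0, 0], 0, 0], [[3, 0, 0], 0, 0], [[2, 0, 0], 0, 0], [[1.2, 0, 0], 0, 0], [[0.6, 0, 0], 0, 0], [[0, 0, 0], 0, 0], [[0, 0, 0], 0, 0]])

```text
t: 69.83
ee_pos: [0.6297, -0.2253, 0.046]
ee_rot: [1.22, 1.201, -1.218]
wrist_force: [0.4, -0.9, -1.5]
grip_width: 0.041
```

```bash
python3 - <<'E'
from h import *
plan([.6285,-.223,.04],-1)
p=shot('wrist');save(p,'w45.png');print(arm.sense()['wrist_force'])
E
```

```text
t 69.83 tcp [ 0.6297 -0.2253  0.046 ] jaw -0.8 down [ 0.002 -0.001 -1.   ] q7 0.7 w 0.041
twist 0.004 (or -3.138 )
shift cm if before twist [ 0.6  -0.12 -0.22]  after twist [ 0.6  -0.12 -0.22]
[-0.17443308  0.83564425 -2.24595917]
```

View pics/w45.png

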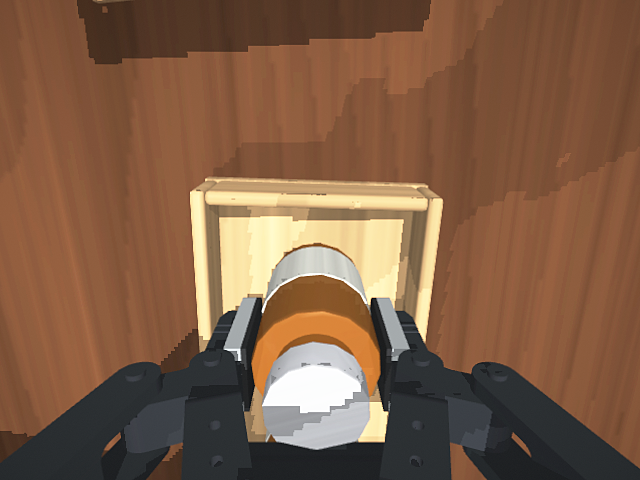

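Call:
arm_command(targets=[[[0.4, 0, 0], 0, 0], [[0.25, 0, 0], 0, 0], [[0.1, 0, 0], 0, 0], [[0, 0, 0], 0, 0], [[0, 0, 0], 0, 0]])

```text
t: 70.3
ee_pos: [0.6298, -0.2253, 0.0398]
ee_rot: [1.221, 1.201, -1.218]
wrist_force: [-4.0, 2.6, 12.9]
grip_width: 0.0407
```

Call:
arm_command(targets=[[[0, 0, 0], 0, 0.8], [[0, 0, 0], 0, 0.8], [[0, 0, 0], 0, 0.8], [[0, 0, 0], 0, 0.8], [[0, 0, 0], 0, 0.8], [[-2, 0, 0], 0, 1], [[-4, 0, 0], 0, 1], [[-4, 0, 0], 0, 1], [[-4, 0, 0], 0, 1], [[-4, 0, 0], 0, 1], [[0, 0, 0], 0, 1], [[0, 0, 0], 0, 1]])

```text
t: 71.3
ee_pos: [0.6302, -0.2258, 0.2201]
ee_rot: [1.221, 1.198, -1.216]
wrist_force: [-0.0, 0.3, -1.1]
grip_width: 0.0855
```

```bash
python3 - <<'E'
from h import *
plan([.5,-.3,.3],-1)
p=shot('wrist');save(p,'w46.png')
p=shot('scene');save(p,'s46.png')
E
```

```text
t 71.3 tcp [ 0.6302 -0.2258  0.2201] jaw -0.8 down [ 0.005 -0.001 -1.   ] q7 0.61 w 0.0855
twist 0.003 (or -3.138 )
shift cm if before twist [ -8.04 -12.88   7.62]  after twist [ -8.04 -12.85   7.66]
```

View pics/w46.png

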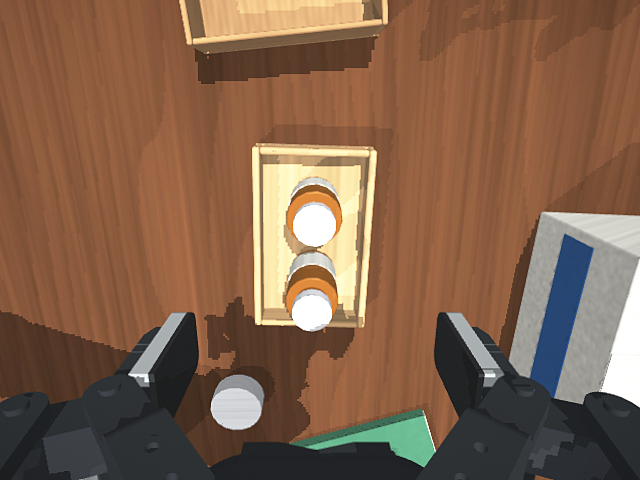

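View pics/s46.png

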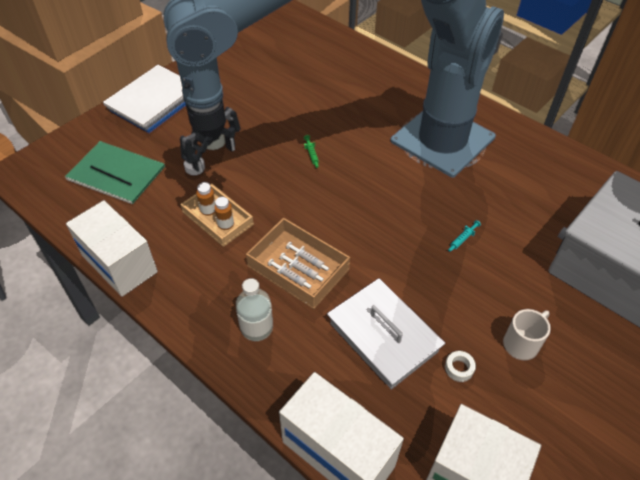

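```bash
python3 - <<'E'
from h import *
p=shot('top');save(p,'t46.png');syr(p)
for o in models.cut_out(p,'cover')[:1]:
    cs,_=cv2.findContours(o['region'].astype(np.uint8),0,1);k=max(cs,key=cv2.contourArea)
    print(cv2.minAreaRect((unproj(p,k.reshape(-1,2),.039)[:,:2]*1000).astype(np.float32)))
for n in ('bottle0','mug','saline','tape_roll','pill_tin','cotton_jar'): print(n,[(np.round(unproj(p,u,0)[0][:2],3),c) for u,c in tips(p,n) if c>.4])
E
```

```text
syr 0.71 mid [ 0.2998 -0.2274] ang 57.2 len 0.083 sat 141.0
syr 0.7 mid [0.6064 0.0064] ang 95.3 len 0.11 sat 27.0
syr 0.55 mid [0.5736 0.0096] ang 94.4 len 0.093 sat 20.0
syr 0.53 mid [0.2671 0.2434] ang 177.9 len 0.115 sat 156.0
((616.5350952148438, 265.9847106933594), (213.385498046875, 151.8901824951172), 79.71204376220703)
bottle0 []
mug [(array([0.426, 0.506]), 0.88)]
saline [(array([0.785, 0.04 ]), 0.9), (array([ 0.446, -0.481]), 0.41)]
tape_roll [(array([0.568, 0.431]), 0.75)]
pill_tin []
cotton_jar [(array([ 0.444, -0.479]), 0.6)]
```

View pics/t46.png

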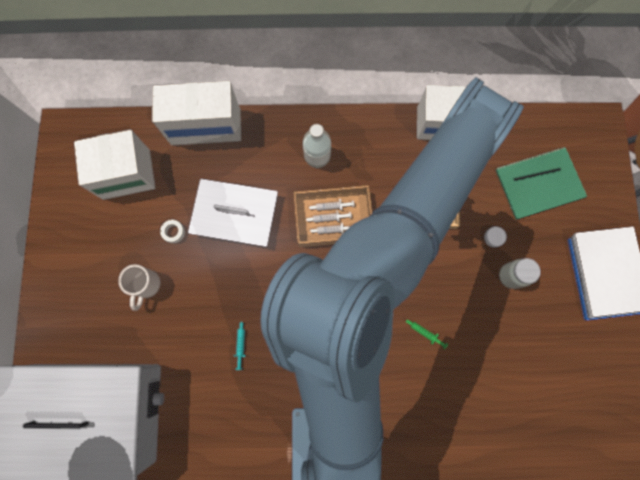

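```bash
python3 - <<'E'
from h import *
print(arm.sense()['t'],arm.sign_off())
E
```

```text
the job is handed in; nothing more can be done
71.85 None
```

The desk is cleared and the job is handed in at about 72 s of the 210 s allowed; `sign_off` reported no verdict.

- **Instruments and cover:** The forceps and scissors lie flat in the tray. The cover sits on the rim, measured about 1 mm and 0.5° from my tray estimate. Its apparent size also fits the seated height (212 × 153 mm measured against 212 × 152).
- **Syringes:** All three clear syringes lie side by side in the carton. I left the turquoise and green look-alikes alone.
- **Bottles:** I found only two bottles, and both stand upright in the wooden box. I saw no third one in any view.
- **Other objects:** The mug, jar, tape roll and saline bottle read within about 1 cm of where they started.

**Checks that fell short:** In the last top view the arm hid the wooden box and part of the carton. There the network found no bottle, missed one syringe and did not find the pill tin, and the two carton syringes it found were partly covered. For those I relied on the final wrist and scene pictures. They show both bottles upright and all three syringes in place, and the tin is visible in the top picture where it stood at the start.

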